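# Load and lock the mini food processor

## Robot

A 7-joint arm with a two-finger parallel gripper is mounted at the origin on the work surface. World frame = base frame: x ahead of the robot, y to its left, z up, the work surface at z = 0. Lengths are in m, angles in rad, forces in N, time in s.
With the tool pointing down it reaches from about 0.425 to 1.025 m from the base axis. Payload 9.4 kg.
Tool frame: the origin (TCP) lies midway between the tips of the shut fingers; the grasp point (between the pads) lies 19 mm behind it; z points along the fingers, y is the line along which they close (so a half turn about z gives the same grasp; the last joint's range is limited). The gripper opens to 93 mm and grips with 3 to 60 N. Pads are 15 mm wide; open, the fingers measure 128 mm over their backs; the gripper's body (75 mm by 188 mm) begins 65 mm behind the grasp point.
Start: joints at [-1.209, 0.599, -0.003, 1.599, 0.002, 0.943, -0.08], TCP at [0.308, 0.656, 0.219] pointing down, gripper open.
Joint ranges: [-2.57, 2.57], [-0.35, 1.97], [-1.29, 1.29], [0.11, 2.56], [-1.05, 4.19], [0.11, 1.86], [-2.63, 2.63]. Speed limits (rad/s): [2.22, 2.22, 3.01, 3.01, 3.14, 3.14, 3.14].

## Interface

Orientations are given as a unit quaternion [w, x, y, z].
In Python, from rig import manip, optics gives the robot as it stands.
- The arm moves only by the shell command python3 -m pendant 'ROWS' [FORCE]. ROWS is JSON, a list of rows, each a list of 5 numbers: the shift along the tool's x, y, z scaled (see below), then the turn about the tool's z scaled (see below), then the finger opening in mm, from 0 to 93. In form: [[dx, dy, dz, yaw, gripper], ...]. A call has exactly 5 rows; each row is the pose to reach, as a shift and turn from the pose commanded when the call began, along the tool's axes at that moment, turning the shorter way round; what a row does not reach only later rows make up. The controller multiplies each number of a shift by 200 mm and each number of a turn by 360 degrees. A row lasts 1/12 s, in which the tool goes at most 41.7 mm and 7.16 degrees, less where a joint would pass 70% of its speed; a pose out of reach is approached as far as the arm can. A call with a number of a shift or a turn outside -1 to 1 is refused whole. A call with a gripper value outside its range is refused whole. The fingers move at their own pace and stop on an object; FORCE is the grip in N (left out, the last holds). Time passes only in rows, so rows that repeat a pose let the fingers close, or fill a call up. It gives the time, the measured TCP pose, the force, the opening and the grip force at its end, in the units of the state.
- manip.observe(): the state, without advancing time (a new reading comes with each control period).
- optics.camera(name): name is "side" or "top" or "wrist"; returns a dict with "img" (400x640x3 uint8, red, green, blue), "fx", "fy", "cx", "cy" (pixels), "k1" (the pictures are not rectified: a ray, as slopes to the right and down, at radius r is drawn at 1 + k1 r^2 times it, then the intrinsics apply), "origin" and "attitude" of the camera in the world. Camera axes: x right, y down, z forward; pixel columns grow to the right and rows downward; lengths in m; the calibration is good to about 2 mm. A picture is of the moment at which its call begins. There is no depth.
- manip.finish_job(): hands the job in; it is judged then, once.
The state is a dict: "time_s": time; "qpos": joint angles; "dq": joint speeds; "tau": joint torques, N m; "position": TCP position; "eef_rot": TCP orientation; "ft_force": force on the tool from outside, world axes, zero at the start; "ft_torque": the same for the moment, N m; "opening": opening from 0.0 (shut) to 1.0 (fully open); "grip_force": force on a finger pad.
Only numpy, scipy, OpenCV 4.12 (cv2) and the standard library are available. Lean on these libraries where they do the work, as an engineer would, in place of code of your own. Each camera call takes 0.05 s, during which the arm holds its last target. There are 200 camera calls.

## Task

Get the chestnuts ready for chopping: tip the ones on the scoop tray into the food processor's bowl, add the ones that lie astray so that none is left out, and lay the empty tray flat back on the chopping board. Then put the lid on the bowl and twist it clockwise by its lever until it is tight against its stops, with the lever over the bowl's handle, and only then hold the pulse button fully down for about a second and let it go. Leave the lemon, the zester and the ramekin where they are.

Things in the scene. Friction and masses are not known exactly. Their poses are not given: they have to be found in the camera images.
- board: Old wooden chopping board lying on the table, 280 x 340 mm (its x, y) and 16 mm thick, fixed. Origin under its centre; its top is at z = 0.016.
- processor: White mini food processor, fixed. Origin on the table under the bowl's axis, z up. Motor base: x from -147 (button end) to +75 mm, y +-75 mm, 80 mm high, flat deck. On it a clear open bowl, outer radius 64 mm. The bowl's handle juts out to 108 mm from the axis, below the rim, at -110 degrees from the x axis. Three bayonet brackets stand round the rim (see bowl_bracket).
- bowl_rim (a point): Centre of the bowl's mouth at the top of its plastic wall, 160 mm above the table; axes as the processor's. A rubber gasket ring on the rim stands 3 mm higher and gives up to 3 mm, about 3 N per mm. The bowl's floor is 75 mm below the rim, inner radius 56 mm there, 58 mm at the rim; a blade hub of radius 9 mm stands 36 mm high in its middle, with two flat steel blades near the floor.
- bowl_bracket (a point): Middle of the first of three white bayonet brackets, 120 degrees apart: inverted L's 66 to 79 mm from the bowl's axis, tops 16 mm above the rim. Seen from above each spans from 9 degrees clockwise (a stop) to 23 degrees counter-clockwise (open end) of a locked lug's middle; the roof slopes down towards the stop. The first locked lug points at bowl_latch.
- bowl_latch (a point): Point on top of the bowl's handle, 90 mm from the bowl's axis, 8 mm below the rim. The lid is locked when its lever lies straight above this point.
- lid: Grey lid, right way up on the table, 0.16 kg. Origin under its centre, x along its bar handle to the lever. Plug radius 56.5 mm (z 0 to 6 mm) drops inside the rim; disc radius 63 mm (z 6 to 14 mm) rests on the gasket; dome radius 42 mm up to z = 22 mm. Black bar handle 16 mm wide, z 22 to 44 mm, x -45 to +95 mm; carry by the middle. On the gasket its origin is 3.3 mm below bowl_rim, locked 5 mm.
- lid_lug (a point): Middle of the first of three lugs, 14 mm wide, 5 mm thick (z 6 to 11 mm in the lid), reaching 73 mm from the axis, at 0, 120 and 240 degrees from the lid's x axis. Lower the lid level with its lever 0.65 rad counter-clockwise (from above) of bowl_latch: the lugs drop between the brackets. Then turn it clockwise under the roofs up to the stops.
- lid_lever (a point): Point in the lever end of the bar, 90 mm from the lid's axis, 33 mm above its underside. Turning is free for the first 0.4 rad; the last 0.25 rad draw the lid down 2 mm and take up to 0.6 N m: stiff for a pinch at the centre, so turn it by the lever (grip the bar 50 to 90 mm out, or push it). The lid stays where it is left.
- tray: Aluminium scoop tray, 0.14 kg, on the board, with chestnuts on it. Origin under the middle of its flat pan; x towards the pouring lip, z up. Pan 120 mm long (x), 84 mm wide, floor 3 mm, walls 24 mm high at the sides and back, open at the lip (x = +60 mm). Black bar handle x -59 to -125 mm, 15 mm wide, z 12 to 29 mm. Chestnuts slide off when it is tipped 30 to 40 degrees, lip down.
- tray_handle (a point): Middle of the tray's handle: x = -98 mm, z = 20.5 mm in the tray's frame; pinch it from above, across the bar.
- tray_lip (a point): Middle of the pouring lip: x = +60 mm, z = 3 mm in the tray's frame.
- pulse (a joint): Black pulse button, 28 mm wide, on the deck of the motor base in front of the bowl, facing up: 0 released, 0.006 m fully pressed (about 5 N); it springs back.
- pulse_top (a point): Centre of the button's top face, 98 mm above the table when released.
- lemon: Bystander: a lemon, 85 mm long and 58 mm thick, on the board. Leave it.
- ramekin: Bystander: small white ramekin, 64 mm wide and 38 mm high, near the front of the table.
- zester: Bystander: steel hand zester lying on the table, 310 mm long along its x, 34 mm wide, 12 mm high. Origin 50 mm from the middle of its steel blade.
- nut1: A roasted, peeled chestnut: a tan dome, round from above, 29 mm across and 21 mm high, about 12 g; origin under its centre, z up through the dome. Any yaw grips the same. Starts on the tray; may be absent.
- nut2: A roasted, peeled chestnut: a tan dome, round from above, 29 mm across and 21 mm high, about 12 g; origin under its centre, z up through the dome. Any yaw grips the same. Starts on the tray; may be absent.
- nut3: A roasted, peeled chestnut: a tan dome, round from above, 29 mm across and 21 mm high, about 12 g; origin under its centre, z up through the dome. Any yaw grips the same. Starts on the tray; may be absent.
- nut4: A roasted, peeled chestnut: a tan dome, round from above, 29 mm across and 21 mm high, about 12 g; origin under its centre, z up through the dome. Any yaw grips the same. Starts on the tray; may be absent.
- nut5: A roasted, peeled chestnut: a tan dome, round from above, 29 mm across and 21 mm high, about 12 g; origin under its centre, z up through the dome. Any yaw grips the same. Starts on the tray; may be absent.
- stray1: A roasted, peeled chestnut: a tan dome, round from above, 29 mm across and 21 mm high, about 12 g; origin under its centre, z up through the dome. Any yaw grips the same. Starts astray on the board; may be absent.
- stray2: A roasted, peeled chestnut: a tan dome, round from above, 29 mm across and 21 mm high, about 12 g; origin under its centre, z up through the dome. Any yaw grips the same. Starts astray on the board; may be absent.
- stray3: A roasted, peeled chestnut: a tan dome, round from above, 29 mm across and 21 mm high, about 12 g; origin under its centre, z up through the dome. Any yaw grips the same. Starts astray on the board; may be absent.

How it is judged:
On the way, in this order (a step that is already met when the one before it is completed fails the run):
1. the tray is tipped, lip down, over the bowl (angle between tray's own z axis and vertical above 0.3 rad and horizontal distance between tray_lip and bowl_rim below 0.075 m and z of tray_lip in the frame of bowl_rim above -0.03 m), for 0.1 s.
2. every chestnut is in the bowl and the tray lies flat on the board (horizontal distance between each of nut1, nut2, nut3, nut4, nut5, stray1, stray2, stray3 and bowl_rim below 0.06 m and z of nut1 in the frame of bowl_rim between -0.085 and -0.006 m and z of nut2 in the frame of bowl_rim between -0.085 and -0.006 m and z of nut3 in the frame of bowl_rim between -0.085 and -0.006 m and z of nut4 in the frame of bowl_rim between -0.085 and -0.006 m and z of nut5 in the frame of bowl_rim between -0.085 and -0.006 m and z of stray1 in the frame of bowl_rim between -0.085 and -0.006 m and z of stray2 in the frame of bowl_rim between -0.085 and -0.006 m and z of stray3 in the frame of bowl_rim between -0.085 and -0.006 m and z of tray in the frame of board between 0.011 and 0.021 m and angle between tray's own z axis and vertical below 0.08 rad and x of tray in the frame of board between -0.14 and 0.14 m and y of tray in the frame of board between -0.17 and 0.17 m), for 0.2 s.
3. the lid is twisted tight, its lever over the bowl's handle (horizontal distance between lid_lever and bowl_latch below 0.01 m and horizontal distance between lid and bowl_rim below 0.006 m and z of lid in the frame of bowl_rim below -0.0042 m and angle between lid's own z axis and vertical below 0.04 rad), for 0.2 s.
4. the pulse button is held down with the lid locked (all of step 3 and value of joint pulse above 0.0045 m), for 0.5 s.
At the end, for the whole second after the job is handed in: All chestnuts present in the bowl, below its rim; tray flat on the board (tilt under 0.08 rad); lid locked: lever within 10 mm of bowl_latch from above, centred within 6 mm, level within 0.04 rad, origin 4.2 mm or more below bowl_rim; button released; bystanders left alone (all of step 2 and all of step 3 and value of joint pulse below 0.0015 m and linear speed of each of tray, lid below 0.02 m/s); the robot touches nothing.
It fails at once if a bystander (lemon, ramekin or zester) is moved more than 30 mm (distance of any of lemon, ramekin, zester from where it was at the start of the episode above 0.03 m).
Of nut1, nut2, nut3, nut4, nut5 only 3 to 5 are there at a start; the rules pass over those that are not, and their reading is None.
Of stray1, stray2, stray3 only 2 to 3 are there at a start; the rules pass over those that are not, and their reading is None.
At some moment in a run one of lid, stray1, stray2, stray3 may be knocked a few centimetres aside while the robot is not near it.
It also fails if it takes over 210 s, if anything falls off the work surface, if the arm or the gripper's body presses on something with over 40 N, if the wrist force passes 120 N, or if a joint passes its speed limit or range.

## Working session

There is one attempt and no reset: what is moved stays moved. The work goes in short steps, Python scripts to look and compute and a shell command to move; the robot and the scene stay as the last step left them, time stands still between calls to the robot, and variables do not carry over. Pictures are saved under pics/ and viewed, at most 14 in all, crops included, and the job is handed in when it is done.

```bash
ls; mkdir -p pics; cat > h.py <<'E'
import numpy as np, cv2
from scipy.spatial.transform import Rotation as R
from rig import manip, optics
def rot(q): return R.from_quat([q[1],q[2],q[3],q[0]]).as_matrix()
def att(a):
    a=np.array(a,float); return a if a.shape==(3,3) else rot(a)
def shot(n,f=None):
    c=optics.camera(n)
    if f: cv2.imwrite('pics/'+f,cv2.cvtColor(c['img'],cv2.COLOR_RGB2BGR))
    return c
def K(c): return np.array([[c['fx'],0,c['cx']],[0,c['fy'],c['cy']],[0,0,1.]]),np.array([c['k1'],0,0,0,0.])
def ray(c,uv):
    k,d=K(c); p=cv2.undistortPoints(np.array(uv,float).reshape(-1,1,2),k,d).reshape(-1,2)
    return np.c_[p,np.ones(len(p))]@att(c['attitude']).T
def onz(c,uv,z):
    r=ray(c,uv); o=np.array(c['origin']); return o+r*((z-o[2])/r[:,2])[:,None]
def proj(c,P):
    k,d=K(c); A=att(c['attitude']); P=(np.atleast_2d(P)-c['origin'])@A
    return cv2.projectPoints(P,np.zeros(3),np.zeros(3),k,d)[0].reshape(-1,2)
def st():
    s=manip.observe(); print({k:np.round(s[k],3).tolist() for k in('time_s','position','eef_rot','ft_force','opening','grip_force')}); return s
def delta(P,yaw=None):
    "row numbers to bring TCP to P (from measured pose)"
    s=manip.observe(); A=rot(s['eef_rot']); d=A.T@(np.array(P)-s['position'])
    out=list(np.round(d/0.2,3))
    if yaw is not None: # world direction of tool y wanted (rad); modulo pi
        cur=np.arctan2(A[1,1],A[0,1]); w=(yaw-cur+np.pi/2)%np.pi-np.pi/2
        out.append(round(-w/(2*np.pi),4))
    print('rows dx,dy,dz,yaw',[float(x) for x in out]); return out
E
python3 - <<'E'
from h import *
s=st()
for n in('top','side','wrist'):
    c=shot(n,n+'0.png'); print(n,c['origin'],c['attitude'],c['fx'],c['cx'],c['cy'],c['k1'])
E
```

```text
pics
{'time_s': 0.0, 'position': [0.308, 0.656, 0.218], 'eef_rot': [-0.0, 0.218, 0.976, -0.001], 'ft_force': [-0.792, 0.18, 0.942], 'opening': 1.0, 'grip_force': 0.0}
top [ 0.34399429 -0.02735787  1.33215667] [-0.05733309  0.71212978 -0.69749763  0.05550815] 506.60554581507193 320.7144907792172 198.37961134826475 0.04560245891384401
side [0.48997162 0.61975959 0.90581823] [ 0.01359229 -0.0143253   0.93625622 -0.3507625 ] 393.40188524318586 315.6026280204906 202.11105795964946 0.026685567575071806
wrist [0.2397311  0.68851661 0.38293106] [0.11823409 0.83607458 0.53067744 0.07335842] 332.21197835048207 323.5400662353378 199.74474389489242 -0.046800901403167006
```

View pics/top0.png

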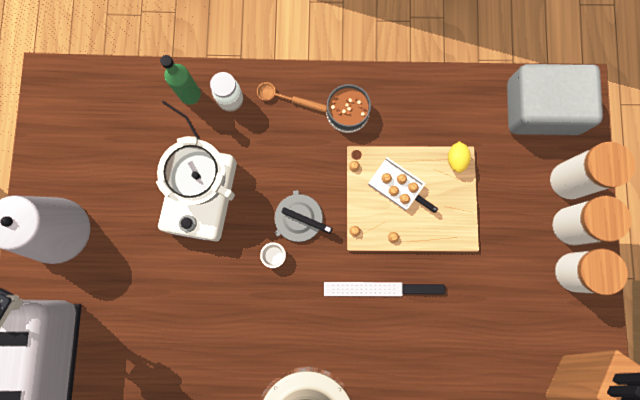

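View pics/side0.png

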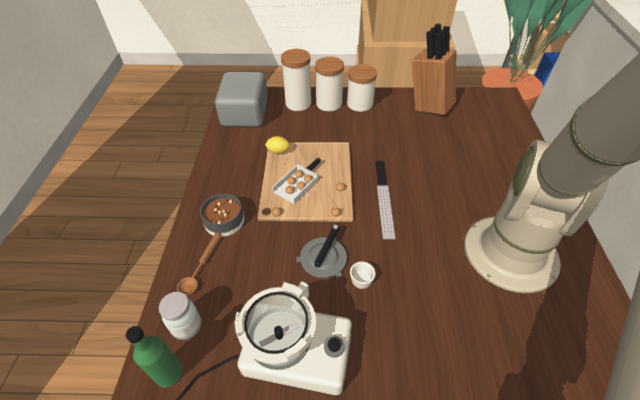

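```bash
python3 - <<'E'
import cv2
i=cv2.imread('pics/top0.png')
cv2.imwrite('pics/c1.png',cv2.resize(i[140:255,340:485],None,fx=5,fy=5,interpolation=cv2.INTER_CUBIC))
cv2.imwrite('pics/c2.png',cv2.resize(i[130:275,150:345],None,fx=4,fy=4,interpolation=cv2.INTER_CUBIC))
E
```

```text
(no output)
```

View pics/c1.png

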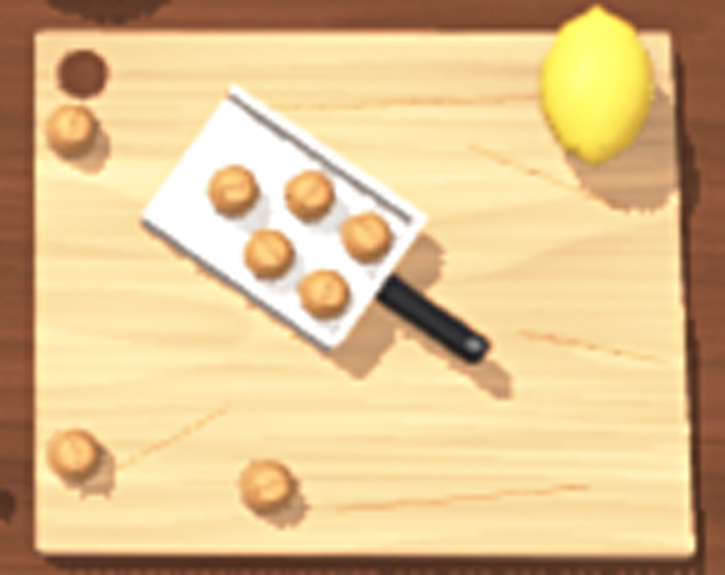

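View pics/c2.png

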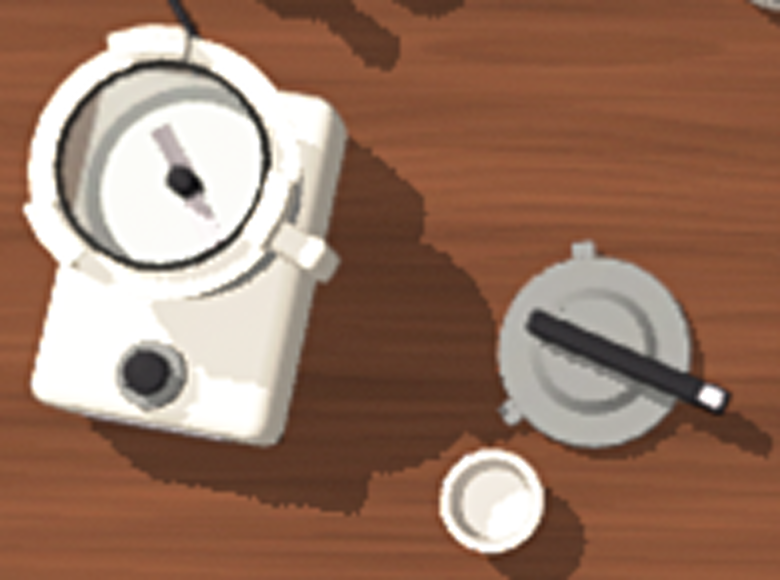

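Top view: 5 nuts on the tray, 3 strays at px (354,165), (355,231), (393,237). The brown disc at (356,155) is only a flat knot. The tray handle is at (427,203), the lid at (299,217) with its lever to the right, and the bowl at (191,172).

```bash
cat > m0.py <<'E'
from h import *
c=shot('top'); im=c['img'].astype(int)
cr=lambda x,y,o=(340,140),f=5:((x+.5)/f-.5+o[0],(y+.5)/f-.5+o[1])
def P(l,z,**k): return onz(c,[cr(*a,**k) for a in l],z)
pr=lambda n,a:print(n,np.round(a,4).tolist())
k2=dict(o=(150,130),f=4)
# nuts by refine: saturated orange mask
hsv=cv2.cvtColor(c['img'],cv2.COLOR_RGB2HSV)
m=cv2.inRange(hsv,(8,120,120),(19,255,255)); m[:, :340]=0;m[:,485:]=0;m[:140]=0;m[255:]=0
n,_,s,ce=cv2.connectedComponentsWithStats(cv2.morphologyEx(m,cv2.MORPH_OPEN,np.ones((3,3),np.uint8)))
for i in range(1,n):
    if s[i,4]>15: print('nut px',ce[i].round(1),s[i,4],onz(c,[ce[i]],0.026).round(3).tolist())
pr('nut picks z.026',P([(72,131),(76,455),(268,487)],.026)[:,:2])
pr('tray floor lip corners z.019',P([(145,217)],.04)[:,:2]); pr(' lipR',P([(232,90)],.04)[:,:2])
pr('tray back corners z.04',P([(335,350),(424,215)],.04)[:,:2])
pr('handle tip/start z.045',P([(481,350),(388,284)],.045)[:,:2])
pr('board corners',P([(35,32),(670,32),(694,553),(37,553)],.016)[:,:2])
# gasket ring
d=(im.max(2)<75); r=np.zeros_like(d); r[138:202,160:222]=1; d&=r
n,l,s,ce=cv2.connectedComponentsWithStats(d.astype(np.uint8))
i=1+np.argmax(s[1:,2]*s[1:,3]); print('ring',s[i]); yx=np.argwhere(l==i)
cnt,_=cv2.findContours((l==i).astype(np.uint8),cv2.RETR_EXTERNAL,cv2.CHAIN_APPROX_NONE)
(cx,cy),ax,_=cv2.fitEllipse(max(cnt,key=len)); W=onz(c,max(cnt,key=len).reshape(-1,2),.163)
print('ellipse',cx,cy,ax); pr('bowl c',onz(c,[(cx,cy)],.163)[:,:2]); rr=np.hypot(*(W[:,:2]-onz(c,[(cx,cy)],.163)[0,:2]).T); print('r',rr.mean(),rr.std())
pr('button z.098',P([(146,370)],.098,**k2)[:,:2]); pr('bowl handle end z.152',P([(322,256)],.152,**k2)[:,:2])
pr('base corners near z.08',P([(33,403),(278,441)],.08,**k2)[:,:2])
pr('lid disc centre z.014',P([(594,352)],.014,**k2)[:,:2]); pr('lid bar z.044 back/tip',P([(534,320),(722,400)],.044,**k2)[:,:2])
pr('ramekin',P([(492,500)],.038,**k2)[:,:2])
E
python3 m0.py
```

```text
nut px [343.4 182.9] 681 [[0.597, -0.08, 0.026]]
nut px [411.3 143. ] 605 [[0.708, -0.259, 0.026]]
nut px [479.8 184. ] 802 [[0.601, -0.436, 0.026]]
nut px [356.  154.3] 87 [[0.674, -0.113, 0.026]]
nut px [354.3 166.1] 76 [[0.642, -0.108, 0.026]]
nut px [386.4 178.2] 62 [[0.612, -0.193, 0.026]]
nut px [401.5 179.2] 57 [[0.61, -0.233, 0.026]]
nut px [413. 187.] 68 [[0.59, -0.262, 0.026]]
nut px [393.4 190.5] 62 [[0.579, -0.211, 0.026]]
nut px [405.1 198.7] 51 [[0.558, -0.242, 0.026]]
nut px [355.2 231.2] 72 [[0.47, -0.113, 0.026]]
nut px [341.9 234.8] 22 [[0.46, -0.078, 0.026]]
nut px [393.1 237.1] 92 [[0.457, -0.21, 0.026]]
nut px [343.6 248.5] 97 [[0.425, -0.083, 0.026]]
nut picks z.026 [[0.6432, -0.1077], [0.4719, -0.1116], [0.4575, -0.2106]]
tray floor lip corners z.019 [[0.5951, -0.1452]]
 lipR [[0.6636, -0.1902]]
tray back corners z.04 [[0.5275, -0.2432], [0.5991, -0.2896]]
handle tip/start z.045 [[0.5284, -0.3168], [0.5616, -0.2697]]
board corners [[0.6993, -0.088], [0.7057, -0.4258], [0.4292, -0.4306], [0.4217, -0.0925]]
ring [164 145  39  51  99]
ellipse 189.43600463867188 170.56651306152344 (48.86591339111328, 51.90711975097656)
bowl c [[0.5922, 0.2877]]
r 0.05976018153520959 0.001024800159299328
button z.098 [[0.4773, 0.3053]]
bowl handle end z.152 [[0.541, 0.1917]]
base corners near z.08 [[0.4575, 0.378], [0.4369, 0.2263]]
lid disc centre z.014 [[0.5041, 0.0364]]
lid bar z.044 back/tip [[0.5203, 0.074], [0.4713, -0.0475]]
ramekin [[0.4053, 0.0973]]
```

```bash
python3 - <<'E'
from h import *
s=manip.observe();print(rot(s['eef_rot']).round(3))
delta([0.55,0.10,0.26],np.radians(-34.5))
delta([0.542,-0.296,0.20],np.radians(-34.5))
E
```

```text
[[-0.905  0.425 -0.   ]
 [ 0.425  0.905 -0.001]
 [-0.    -0.001 -1.   ]]
rows dx,dy,dz,yaw [-2.277, -2.003, -0.208, -0.224]
rows dx,dy,dz,yaw [-3.082, -3.812, 0.094, -0.224]
```

```bash
for i in 1; do
python3 -m pendant '[[-0.5,-0.4,-0.2,0,93],[-0.5,-0.4,-0.2,0,93],[-0.5,-0.4,-0.2,0,93],[-0.5,-0.4,-0.2,0,93],[-0.7,-0.6,-0.2,0,93]]'
python3 -m pendant '[[-0.6,-0.75,0,0,93],[-0.6,-0.75,0,0,93],[-0.6,-0.75,0,0,93],[-0.6,-0.75,0,0,93],[-0.6,-0.75,0,0,93]]'
python3 -m pendant '[[-0.6,-0.75,0,0,93],[-0.6,-0.75,0,0,93],[-0.6,-0.75,0,0,93],[-0.6,-0.75,0,0,93],[-0.6,-0.75,0,0,93]]'
python3 -m pendant '[[-0.6,-0.75,0,0,93],[-0.6,-0.75,0,0,93],[-0.6,-0.75,0,0,93],[-0.6,-0.75,0,0,93],[-0.6,-0.75,0,0,93]]'
python3 -m pendant '[[0,0,0,-0.02,93],[0,0,0,-0.04,93],[0,0,0,-0.06,93],[0,0,0,-0.08,93],[0,0,0,-0.099,93]]'
python3 -m pendant '[[0,0,0,-0.02,93],[0,0,0,-0.04,93],[0,0,0,-0.06,93],[0,0,0,-0.08,93],[0,0,0,-0.099,93]]'
done; python3 - <<'E'
from h import *
st(); c=shot('wrist','w1.png'); print(c['origin']); delta([0.542,-0.296,0.14],np.radians(-34.5))
E
```

```text
time_s: 0.62
position: [0.3776, 0.5056, 0.2598]
eef_rot: [-0.0, 0.216, 0.976, 0.002]
ft_force: [-0.4, 0.4, -0.1]
opening: 0.999
grip_force: 0.0
time_s: 1.03
position: [0.4244, 0.3109, 0.2587]
eef_rot: [0.0, 0.219, 0.976, -0.001]
ft_force: [-0.3, -0.1, -0.5]
opening: 1.001
grip_force: 0.0
time_s: 1.45
position: [0.4689, 0.1244, 0.2588]
eef_rot: [0.0, 0.219, 0.976, -0.0]
ft_force: [1.0, -0.2, -0.4]
opening: 1.002
grip_force: 0.0
time_s: 1.87
position: [0.5138, -0.0626, 0.2589]
eef_rot: [0.001, 0.219, 0.976, -0.001]
ft_force: [0.1, -0.6, -0.1]
opening: 1.002
grip_force: 0.0
time_s: 2.28
position: [0.5135, -0.0582, 0.2586]
eef_rot: [0.0, -0.094, 0.996, -0.0]
ft_force: [-0.6, 0.2, -0.9]
opening: 1.003
grip_force: 0.0
time_s: 2.7
position: [0.5134, -0.058, 0.2587]
eef_rot: [0.0, -0.395, 0.919, -0.0]
ft_force: [-0.4, 0.4, 1.1]
opening: 1.0
grip_force: 0.0
{'time_s': 2.7, 'position': [0.513, -0.058, 0.259], 'eef_rot': [0.0, -0.395, 0.919, -0.0], 'ft_force': [-0.401, 0.403, 1.074], 'opening': 1.0, 'grip_force': 0.0}
[ 0.46180579 -0.11353692  0.42373259]
rows dx,dy,dz,yaw [0.772, -0.916, 0.593, -0.0237]
```

```bash

python3 -m pendant '[[0.38,-0.46,0,0,93],[0.38,-0.46,0,0,93],[0.38,-0.46,0,0,93],[0.38,-0.46,0,0,93],[0.38,-0.46,0,0,93]]' >/dev/null
python3 -m pendant '[[0.39,-0.456,0.2,-0.012,93],[0.39,-0.456,0.2,-0.0237,93],[0.39,-0.456,0.2,-0.0237,93],[0.39,-0.456,0.2,-0.0237,93],[0.39,-0.456,0.2,-0.0237,93]]' >/dev/null
python3 - <<'E'
from h import *
st(); c=shot('wrist','w2.png'); print(c['origin']); delta([0.542,-0.296,0.1],np.radians(-34.5))
print(proj(c,[[0.542,-0.296,0.045]]))
E
```

```text
{'time_s': 3.583, 'position': [0.537, -0.301, 0.216], 'eef_rot': [-0.001, -0.456, 0.89, 0.001], 'ft_force': [-0.656, -0.967, -0.306], 'opening': 1.002, 'grip_force': 0.0}
[ 0.49395068 -0.36356369  0.38132797]
rows dx,dy,dz,yaw [-0.022, -0.012, 0.585, -0.0033]
[[323.76785076 188.37267181]]
```

View pics/w2.png

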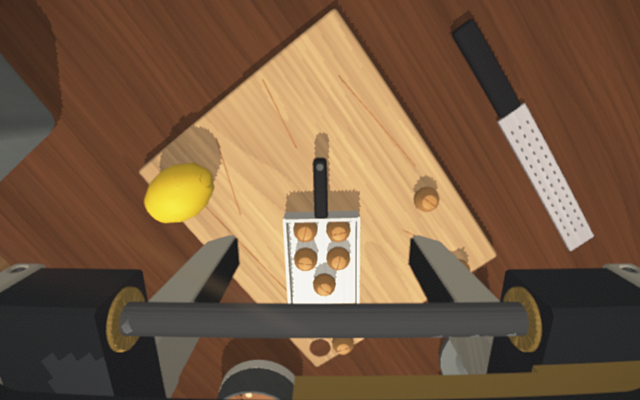

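```bash

python3 - <<'E'
from h import *
c=shot('wrist'); im=c['img'].astype(int)
m=(im.max(2)<60).astype(np.uint8); m[:150]=0;m[222:]=0;m[:,300:340]*=1;m[:,:300]=0;m[:,340:]=0
ys,xs=np.nonzero(m); print(xs.mean(),ys.min(),ys.max())
rows=[(xs[ys==y].mean(),y) for y in (165,185,205)]; p=onz(c,rows,.045); print(p, np.degrees(np.arctan2(*(p[0]-p[2])[[1,0]])))
h=onz(c,[(xs.mean(),(ys.min()+ys.max())/2)],.045)[0]; print(h)
delta([h[0],h[1],0.06]); delta([h[0],h[1],0.023])
E
```

```text
318.61004431314626 155 214
[[ 0.53298895 -0.31585312  0.045     ]
 [ 0.54494189 -0.29852161  0.045     ]
 [ 0.55729873 -0.28060743  0.045     ]] -124.59494112987277
[ 0.54453477 -0.2988872   0.045     ]
rows dx,dy,dz,yaw [-0.006, -0.035, 0.789]
rows dx,dy,dz,yaw [-0.006, -0.036, 0.974]
```

```bash

python3 -m pendant '[[-0.01,-0.036,0.2,0,93],[-0.01,-0.036,0.4,0,93],[-0.01,-0.036,0.6,0,60],[-0.01,-0.036,0.75,0,60],[-0.01,-0.036,0.85,0,60]]' >/dev/null
python3 -m pendant '[[0,0,0.06,0,60],[0,0,0.11,0,60],[0,0,0.11,0,60],[0,0,0.11,0,0],[0,0,0.11,0,0]]' 60
python3 -m pendant '[[0,0,0,0,0],[0,0,0,0,0],[0,0,0,0,0],[0,0,0,0,0],[0,0,0,0,0]]' 60
python3 -m pendant '[[0,0,-0.05,0,0],[0,0,-0.1,0,0],[0,0,-0.15,0,0],[0,0,-0.15,0,0],[0,0,-0.15,0,0]]' 60
python3 - <<'E'
from h import *
st(); c=shot('side'); 
cv2.imwrite('pics/s3.png',cv2.resize(c['img'][120:270,200:400,::-1],None,fx=4,fy=4))
E
```

```text
time_s: 4.52
position: [0.5468, -0.2986, 0.0281]
eef_rot: [0.001, -0.459, 0.888, -0.001]
ft_force: [0.1, -0.6, 0.0]
opening: 0.548
grip_force: 0.0
time_s: 4.93
position: [0.5459, -0.2988, 0.0269]
eef_rot: [0.0, -0.459, 0.888, -0.0]
ft_force: [-1.0, 1.9, 0.3]
opening: 0.192
grip_force: 0.3
time_s: 5.35
position: [0.5463, -0.299, 0.0578]
eef_rot: [0.001, -0.459, 0.888, -0.001]
ft_force: [-0.4, -0.2, -1.6]
opening: 0.153
grip_force: 59.9
{'time_s': 5.35, 'position': [0.546, -0.299, 0.058], 'eef_rot': [0.001, -0.459, 0.888, -0.001], 'ft_force': [-0.365, -0.186, -1.627], 'opening': 0.153, 'grip_force': 59.884}
```

View pics/s3.png

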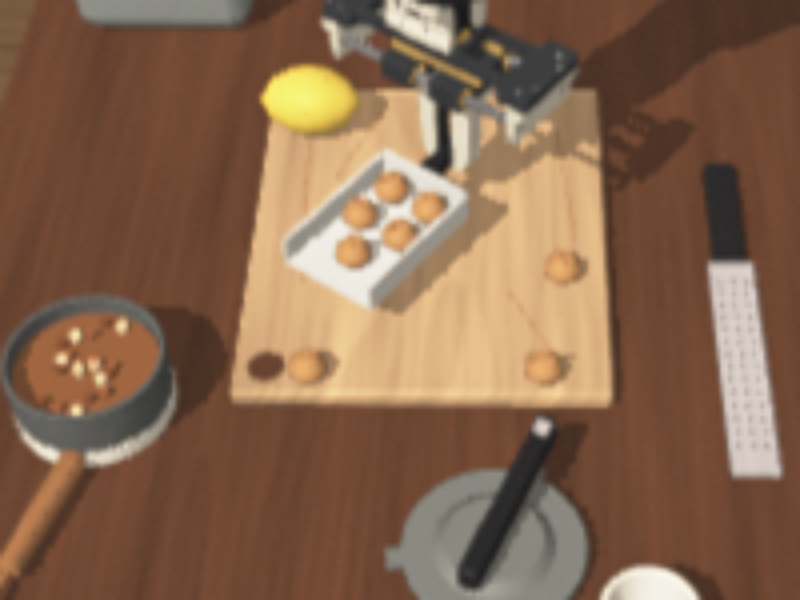

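```bash

python3 -m pendant '[[0,0,-0.08,0,0],[0,0,-0.18,0,0],[0,0,-0.28,0,0],[0,0,-0.38,0,0],[0,0,-0.48,0,0]]' 60
python3 -m pendant '[[0,0,-0.1,0,0],[0,0,-0.2,0,0],[0,0,-0.3,0,0],[0,0,-0.4,0,0],[0,0,-0.48,0,0]]' 60
python3 -m pendant '[[0,0,-0.07,0,0],[0,0,-0.14,0,0],[0,0,-0.18,0,0],[0,0,-0.18,0,0],[0,0,-0.18,0,0]]' 60
python3 - <<'E'
from h import *
delta([0.511,0.171,0.29],np.radians(-34.6))
E
```

```text
time_s: 5.82
position: [0.5454, -0.2984, 0.153]
eef_rot: [-0.0, -0.459, 0.888, 0.0]
ft_force: [-0.1, -0.1, -1.8]
opening: 0.156
grip_force: 59.9
time_s: 6.23
position: [0.5457, -0.2986, 0.2497]
eef_rot: [-0.0, -0.459, 0.888, -0.0]
ft_force: [0.2, -0.5, -2.0]
opening: 0.155
grip_force: 59.9
time_s: 6.65
position: [0.5456, -0.2987, 0.2842]
eef_rot: [-0.0, -0.459, 0.888, 0.0]
ft_force: [-1.2, 0.5, -2.2]
opening: 0.154
grip_force: 59.9
rows dx,dy,dz,yaw [-1.816, 1.5, -0.029, -0.0021]
```

```bash

python3 -m pendant '[[-0.04,0.033,0,0,0],[-0.11,0.091,0,0,0],[-0.19,0.157,0,0,0],[-0.27,0.223,0,0,0],[-0.363,0.3,0,0,0]]' 60 >/dev/null
python3 -m pendant '[[-0.073,0.06,0,0,0],[-0.146,0.12,0,0,0],[-0.219,0.18,0,0,0],[-0.29,0.24,0,0,0],[-0.363,0.3,0,0,0]]' 60 >/dev/null
python3 -m pendant '[[-0.073,0.06,0,0,0],[-0.146,0.12,0,0,0],[-0.219,0.18,0,0,0],[-0.29,0.24,0,0,0],[-0.363,0.3,0,0,0]]' 60 >/dev/null
python3 -m pendant '[[-0.073,0.06,0,0,0],[-0.146,0.12,0,0,0],[-0.219,0.18,0,0,0],[-0.29,0.24,0,0,0],[-0.363,0.3,0,0,0]]' 60 >/dev/null
python3 -m pendant '[[-0.08,0.066,0,0,0],[-0.16,0.132,0,0,0],[-0.23,0.19,0,0,0],[-0.3,0.248,0,0,0],[-0.363,0.3,0,0,0]]' 60
python3 - <<'E'
from h import *
delta([0.511,0.171,0.2585],np.radians(-34.6))
c=shot('side'); cv2.imwrite('pics/s4.png',cv2.resize(c['img'][190:390,190:450,::-1],None,fx=3,fy=3))
c=shot('top')
cv2.imwrite('pics/t4.png',c['img'][:,:,::-1])
E
```

```text
time_s: 8.73
position: [0.5096, 0.1726, 0.2837]
eef_rot: [-0.001, -0.46, 0.888, 0.0]
ft_force: [0.1, 1.1, -1.3]
opening: 0.154
grip_force: 59.9
rows dx,dy,dz,yaw [0.002, -0.011, 0.126, -0.0018]
```

View pics/s4.png

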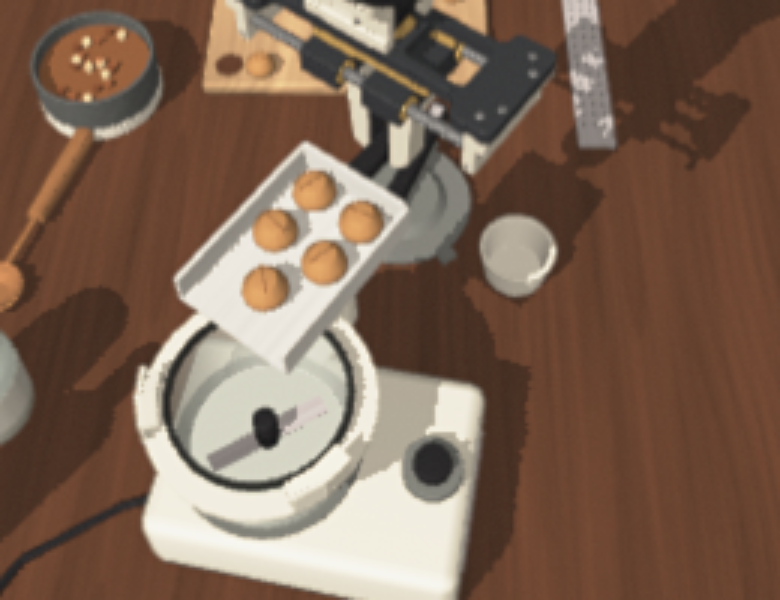

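```bash

python3 -m pendant '[[0,-0.011,0.06,0,0],[0,-0.011,0.12,0,0],[0,-0.011,0.126,0,0],[0,-0.011,0.126,0,0],[0,-0.011,0.126,0,0]]' 60 >/dev/null
python3 - <<'E'
from h import *
s=manip.observe();print(np.round(s['ft_torque'],3))
E
python3 -m pendant '[[0,0,0,0,0],[0,0,0,0,0],[0,0,0,0,0],[0,0,0,0,0],[0,0,0,0,0]]' 20
python3 - <<'E'
from h import *
s=manip.observe();print(np.round(s['ft_torque'],3))
c=shot('side','s5.png')
E
python3 -m pendant '[[0,0,0,0,0],[0,0,0,0,0],[0,0,0,0,0],[0,0,0,0,0],[0,0,0,0,0]]' 12
python3 - <<'E'
from h import *
s=manip.observe();print(np.round(s['ft_torque'],3))
c=shot('side','s6.png')
a,b,d=[cv2.imread('pics/'+f)[190:390,190:450] if f!='s4.png' else cv2.resize(cv2.imread('pics/s4.png'),(260,200)) for f in('s4.png','s5.png','s6.png')]
cv2.imwrite('pics/s56.png',np.hstack([a,b,d]))
E
```

```text
[-0.076  0.056  0.002]
time_s: 9.67
position: [0.5129, 0.1697, 0.2596]
eef_rot: [0.0, -0.459, 0.888, -0.0]
ft_force: [0.3, -0.2, -1.8]
opening: 0.158
grip_force: 20.0
[0.024 0.143 0.035]
time_s: 10.13
position: [0.513, 0.17, 0.2596]
eef_rot: [0.0, -0.459, 0.888, 0.0]
ft_force: [-0.3, 0.7, -1.5]
opening: 0.16
grip_force: 12.0
[0.257 0.039 0.087]
```

View pics/s56.png

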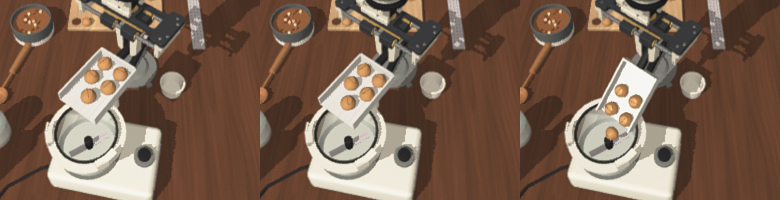

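```bash

python3 -m pendant '[[0,0,0,0,0],[0,0,0,0,0],[0,0,0,0,0],[0,0,0,0,0],[0,0,0,0,0]]' 12
python3 -m pendant '[[0,0,0,0,0],[0,0,0,0,0],[0,0,0,0,0],[0,0,0,0,0],[0,0,0,0,0]]' 12
python3 - <<'E'
from h import *
c=shot('side'); d=shot('top')
a=cv2.resize(c['img'][190:390,190:450,::-1],None,fx=2,fy=2)
b=cv2.resize(d['img'][120:270,130:330,::-1],None,fx=1.4,fy=1.4)
o=np.zeros((400,800,3),np.uint8); o[:,:520]=a; o[:210,520:800]=b; cv2.imwrite('pics/s7.png',o)
E
```

```text
time_s: 10.6
position: [0.5129, 0.1698, 0.2595]
eef_rot: [0.0, -0.459, 0.888, 0.0]
ft_force: [-0.5, 0.3, 0.2]
opening: 0.16
grip_force: 12.0
time_s: 11.02
position: [0.5128, 0.1698, 0.2594]
eef_rot: [0.0, -0.459, 0.888, -0.0]
ft_force: [0.5, 0.8, -0.1]
opening: 0.162
grip_force: 12.0
```

View pics/s7.png

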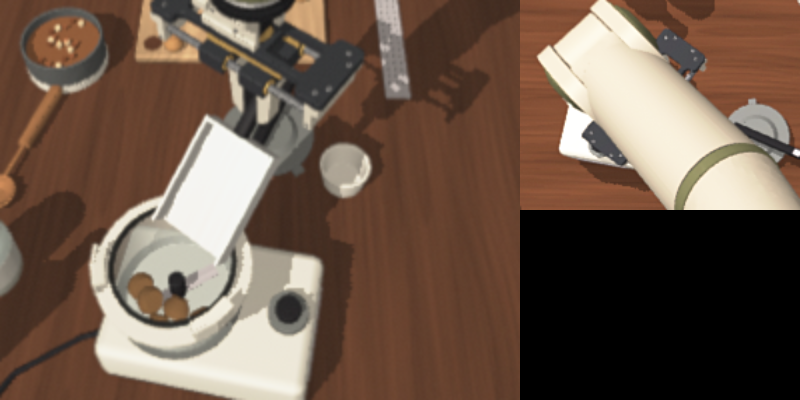

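```bash

python3 -m pendant '[[0,0,0,0,0],[0,0,-0.1,0,0],[0,0,-0.2,0,0],[0,0,-0.3,0,0],[0,0,-0.35,0,0]]' 60
python3 - <<'E'
from h import *
delta([0.546,-0.299,0.30],np.radians(-34.6))
E
```

```text
time_s: 11.53
position: [0.5131, 0.17, 0.3313]
eef_rot: [0.001, -0.459, 0.888, -0.0]
ft_force: [1.7, -0.2, -1.7]
opening: 0.156
grip_force: 60.0
rows dx,dy,dz,yaw [1.818, -1.49, 0.156, -0.002]
```

```bash

python3 -m pendant '[[0.1,-0.08,0,0,0],[0.22,-0.18,0,0,0],[0.34,-0.28,0,0,0],[0.46,-0.377,0,0,0],[0.606,-0.497,0,0,0]]' 60 >/dev/null
python3 -m pendant '[[0.12,-0.1,0,0,0],[0.24,-0.2,0,0,0],[0.36,-0.3,0,0,0],[0.48,-0.397,0,0,0],[0.606,-0.497,0,0,0]]' 60 >/dev/null
python3 -m pendant '[[0.12,-0.1,0,0,0],[0.24,-0.2,0,0,0],[0.36,-0.3,0,0,0],[0.48,-0.397,0,0,0],[0.606,-0.497,0,0,0]]' 60
python3 -m pendant '[[0,0,0.2,0,0],[0,0,0.4,0,0],[0,0,0.6,0,0],[0,0,0.8,0,0],[0,0,0.88,0,0]]' 60
python3 - <<'E'
from h import *
delta([0.546,-0.299,0.027],np.radians(-34.6))
c=shot('side'); cv2.imwrite('pics/s8.png',cv2.resize(c['img'][120:270,200:400,::-1],None,fx=3,fy=3))
E
```

```text
time_s: 12.78
position: [0.5455, -0.3005, 0.3291]
eef_rot: [-0.0, -0.459, 0.888, -0.0]
ft_force: [0.5, 0.5, -1.6]
opening: 0.152
grip_force: 60.0
time_s: 13.2
position: [0.5426, -0.2989, 0.1478]
eef_rot: [-0.002, -0.459, 0.888, 0.003]
ft_force: [-0.1, -0.1, -1.1]
opening: 0.158
grip_force: 60.0
rows dx,dy,dz,yaw [-0.01, -0.018, 0.604, -0.0021]
```

View pics/s8.png

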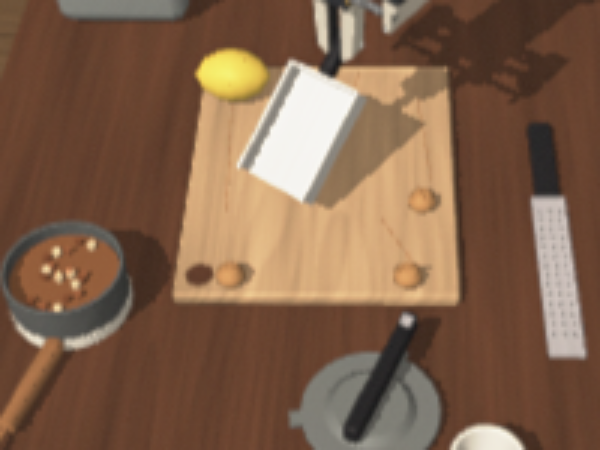

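```bash

python3 -m pendant '[[0,0,0.05,0,0],[0,0,0.1,0,0],[0,0,0.15,0,0],[0,0,0.2,0,0],[0,0,0.25,0,0]]' 12
python3 -m pendant '[[0,0,0.05,0,0],[0,0,0.1,0,0],[0,0,0.15,0,0],[0,0,0.2,0,0],[0,0,0.25,0,0]]' 12
python3 - <<'E'
from h import *
delta([0.546,-0.299,0.027],np.radians(-34.6))
c=shot('side'); cv2.imwrite('pics/s9.png',cv2.resize(c['img'][120:270,200:400,::-1],None,fx=3,fy=3))
E
```

```text
time_s: 13.67
position: [0.5463, -0.2999, 0.1036]
eef_rot: [0.0, -0.459, 0.888, -0.001]
ft_force: [-0.4, -1.3, 0.0]
opening: 0.161
grip_force: 12.0
time_s: 14.08
position: [0.5458, -0.2992, 0.0524]
eef_rot: [0.0, -0.459, 0.888, 0.0]
ft_force: [-1.0, -0.6, 0.5]
opening: 0.157
grip_force: 12.0
rows dx,dy,dz,yaw [-0.001, -0.0, 0.127, -0.002]
```

View pics/s9.png

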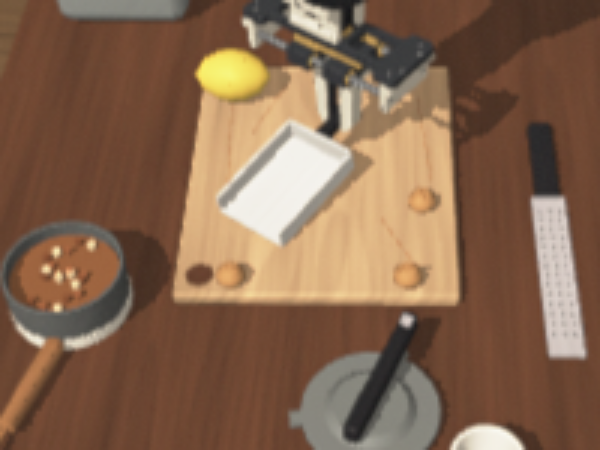

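```bash

python3 -m pendant '[[0,0,0.04,0,0],[0,0,0.08,0,0],[0,0,0.11,0,0],[0,0,0.12,0,0],[0,0,0.12,0,0]]' 6
python3 -m pendant '[[0,0,0,0,60],[0,0,0,0,60],[0,0,0,0,60],[0,0,0,0,60],[0,0,0,0,60]]' 
python3 -m pendant '[[0,0,-0.1,0,60],[0,0,-0.25,0,60],[0,0,-0.4,0,60],[0,0,-0.55,0,60],[0,0,-0.7,0,60]]'
cat > nuts.py <<'E'
from h import *
def strays(name='top'):
    c=shot(name); hsv=cv2.cvtColor(c['img'],cv2.COLOR_RGB2HSV)
    m=cv2.inRange(hsv,(8,110,110),(19,255,255))
    m=cv2.morphologyEx(m,cv2.MORPH_OPEN,np.ones((3,3),np.uint8))
    n,l,s,ce=cv2.connectedComponentsWithStats(m)
    for i in range(1,n):
        p=onz(c,[ce[i]],.026)[0]
        if 0.43<p[0]<.69 and -.42<p[1]<-.096 and s[i,2]/s[i,3]<1.7 and s[i,3]/s[i,2]<1.7:
            print(name,ce[i].round(1),s[i,4],p[:2].round(4).tolist(),'rgb',c['img'][l==i].mean(0).round())
E
python3 - <<'E'
from nuts import *
strays(); strays('side')
delta([0.4575,-0.2106,0.16])
E
```

```text
time_s: 14.55
position: [0.5457, -0.2993, 0.029]
eef_rot: [-0.0, -0.459, 0.888, 0.0]
ft_force: [-0.5, -0.2, -0.5]
opening: 0.16
grip_force: 6.0
time_s: 14.97
position: [0.546, -0.2994, 0.0297]
eef_rot: [0.0, -0.459, 0.888, -0.0]
ft_force: [1.1, 0.9, 0.1]
opening: 0.473
grip_force: 0.0
time_s: 15.38
position: [0.5456, -0.2991, 0.1709]
eef_rot: [0.0, -0.459, 0.888, 0.0]
ft_force: [0.1, 0.4, -0.8]
opening: 0.644
grip_force: 0.0
top [355.9 154.5] 97 [0.674, -0.1126] rgb [151.  99.  69.]
top [354.6 166.7] 113 [0.6408, -0.1095] rgb [208. 155. 100.]
top [415.1 202.5] 23 [0.5486, -0.2676] rgb [193. 150. 107.]
top [410.  210.5] 12 [0.5273, -0.2543] rgb [194. 151. 109.]
top [355.8 231.7] 124 [0.469, -0.1142] rgb [211. 158. 103.]
top [474.6 229.4] 15 [0.4817, -0.4195] rgb [206. 158. 115.]
top [393.2 237.1] 110 [0.4573, -0.2106] rgb [214. 159. 101.]
side [340.  186.2] 73 [0.4588, -0.2132] rgb [192. 141.  92.]
side [276.1 211. ] 93 [0.6453, -0.1097] rgb [187. 138.  91.]
side [335.5 211.2] 90 [0.4725, -0.1131] rgb [191. 141.  93.]
rows dx,dy,dz,yaw [-0.102, 0.629, 0.067]
```

```bash

python3 -m pendant '[[-0.1,0.629,0.05,0,60],[-0.1,0.629,0.05,0,60],[-0.1,0.629,0.05,0,60],[-0.1,0.629,0.05,0,60],[-0.1,0.629,0.05,0,60]]' >/dev/null
python3 - <<'E'
from h import *
st(); delta([0.458,-0.212,0.019])
E
```

```text
{'time_s': 15.9, 'position': [0.453, -0.209, 0.159], 'eef_rot': [-0.001, -0.46, 0.888, 0.0], 'ft_force': [0.843, -0.328, -0.035], 'opening': 0.646, 'grip_force': 0.0}
rows dx,dy,dz,yaw [-0.003, -0.031, 0.701]
```

```bash

python3 -m pendant '[[0,0,0.2,0,60],[0,0,0.3,0,60],[0,0,0.3,0,60],[0,0,0.3,0,60],[0,0,0.3,0,60]]' >/dev/null
python3 - <<'E'
from h import *
st(); delta([0.458,-0.212,0.019])
E
```

```text
{'time_s': 16.317, 'position': [0.456, -0.211, 0.1], 'eef_rot': [0.0, -0.459, 0.888, -0.0], 'ft_force': [0.779, -0.002, 0.682], 'opening': 0.645, 'grip_force': 0.0}
rows dx,dy,dz,yaw [-0.0, -0.013, 0.405]
```

```bash

python3 -m pendant '[[0,-0.01,0.15,0,60],[0,-0.01,0.28,0,60],[0,-0.01,0.36,0,60],[0,-0.01,0.4,0,60],[0,-0.01,0.4,0,60]]' >/dev/null
python3 -m pendant '[[0,0,0,0,10],[0,0,0,0,10],[0,0,0,0,10],[0,0,0,0,10],[0,0,0,0,10]]' 12
python3 -m pendant '[[0,0,0,0,10],[0,0,-0.2,0,10],[0,0,-0.4,0,10],[0,0,-0.6,0,10],[0,0,-0.8,0,10]]' 12
python3 - <<'E'
from h import *
delta([0.575,0.264,0.21])
E
```

```text
time_s: 17.15
position: [0.4567, -0.2117, 0.0201]
eef_rot: [0.0, -0.459, 0.888, -0.0]
ft_force: [0.2, -0.9, 0.5]
opening: 0.337
grip_force: 0.0
time_s: 17.57
position: [0.4558, -0.2109, 0.1811]
eef_rot: [-0.0, -0.459, 0.888, 0.001]
ft_force: [1.8, -0.9, 0.3]
opening: 0.301
grip_force: 12.0
rows dx,dy,dz,yaw [-2.282, 0.885, -0.142]
```

```bash

python3 -m pendant '[[-0.76,0.295,-0.16,0,10],[-0.76,0.295,-0.16,0,10],[-0.76,0.295,-0.16,0,10],[-0.76,0.295,-0.16,0,10],[-0.76,0.295,-0.16,0,10]]' >/dev/null
python3 -m pendant '[[-0.76,0.295,0,0,10],[-0.76,0.295,0,0,10],[-0.76,0.295,0,0,10],[-0.76,0.295,0,0,10],[-0.76,0.295,0,0,10]]' >/dev/null
python3 -m pendant '[[-0.76,0.295,0,0,10],[-0.76,0.295,0,0,10],[-0.76,0.295,0,0,10],[-0.76,0.295,0,0,10],[-0.76,0.295,0,0,10]]' >/dev/null
python3 -m pendant '[[0,0,0,0,10],[0,0,0.1,0,10],[0,0,0.2,0,10],[0,0,0.3,0,10],[0,0,0.3,0,10]]'
python3 - <<'E'
from h import *
delta([0.575,0.264,0.15])
E
```

```text
time_s: 19.23
position: [0.5742, 0.2591, 0.148]
eef_rot: [-0.003, -0.458, 0.889, -0.001]
ft_force: [-0.4, -0.4, 0.1]
opening: 0.298
grip_force: 12.0
rows dx,dy,dz,yaw [-0.022, 0.011, -0.01]
```

Release into the bowl, then rise and look down with the wrist camera.

```bash

python3 -m pendant '[[0,0,0,0,45],[0,0,0,0,45],[0,0,0,0,45],[0,0,0,0,45],[0,0,0,0,45]]'
python3 -m pendant '[[0,0,-0.15,0,60],[0,0,-0.3,0,60],[0,0,-0.45,0,60],[0,0,-0.55,0,60],[0,0,-0.55,0,60]]' >/dev/null
python3 - <<'E'
from nuts import *
strays('side')
c=shot('wrist','w10.png')
delta([0.471,-0.1135,0.17])
E
```

```text
time_s: 19.65
position: [0.5761, 0.263, 0.1524]
eef_rot: [0.001, -0.459, 0.888, -0.0]
ft_force: [0.3, -0.4, 0.7]
opening: 0.483
grip_force: 0.0
side [335.6 211.4] 86 [0.4721, -0.1122] rgb [205. 153. 100.]
rows dx,dy,dz,yaw [1.84, -0.66, 0.46]
```

```bash

python3 -m pendant '[[0.92,-0.33,0,0,60],[0.92,-0.33,0,0,60],[0.92,-0.33,0,0,60],[0.92,-0.33,0,0,60],[0.92,-0.33,0,0,60]]' >/dev/null
python3 -m pendant '[[0.92,-0.33,0.2,0,60],[0.92,-0.33,0.2,0,60],[0.92,-0.33,0.2,0,60],[0.92,-0.33,0.2,0,60],[0.92,-0.33,0.2,0,60]]' >/dev/null
python3 -m pendant '[[0,0,0.2,0,60],[0,0,0.4,0,60],[0,0,0.5,0,60],[0,0,0.5,0,60],[0,0,0.5,0,60]]' >/dev/null
python3 - <<'E'
from nuts import *
strays('side'); st()
delta([0.471,-0.1130,0.0195])
E
```

```text
side [336.  165.1] 24 [0.4713, -0.3067] rgb [189. 149.  98.]
side [279.  198.3] 66 [0.6417, -0.1593] rgb [188. 138.  90.]
side [333. 201.] 9 [0.4799, -0.1522] rgb [199. 153. 109.]
side [335.5 210.9] 94 [0.4723, -0.1139] rgb [188. 139.  92.]
{'time_s': 21.467, 'position': [0.471, -0.113, 0.122], 'eef_rot': [-0.0, -0.46, 0.888, 0.0], 'ft_force': [0.01, -0.736, 0.508], 'opening': 0.644, 'grip_force': 0.0}
rows dx,dy,dz,yaw [-0.002, -0.002, 0.51]
```

```bash

python3 -m pendant '[[0,0,0.15,0,60],[0,0,0.3,0,60],[0,0,0.45,0,60],[0,0,0.51,0,60],[0,0,0.51,0,60]]' >/dev/null
python3 -m pendant '[[0,0,0,0,10],[0,0,0,0,10],[0,0,0,0,10],[0,0,0,0,10],[0,0,0,0,10]]' 12 >/dev/null
python3 -m pendant '[[0,0,0,0,10],[0,0,-0.2,0,10],[0,0,-0.4,0,10],[0,0,-0.6,0,10],[0,0,-0.8,0,10]]' 12
python3 - <<'E'
from nuts import *
delta([0.575,0.264,0.21])
c=shot('top')
hsv=cv2.cvtColor(c['img'],cv2.COLOR_RGB2HSV)
strays();strays('side')
E
```

```text
time_s: 22.72
position: [0.4698, -0.1132, 0.1812]
eef_rot: [-0.0, -0.459, 0.888, 0.001]
ft_force: [1.3, -1.2, -0.0]
opening: 0.295
grip_force: 12.0
rows dx,dy,dz,yaw [-1.843, 0.661, -0.143]
top [356.  154.4] 96 [0.6741, -0.1126] rgb [152.  99.  69.]
top [373.7 167.7] 76 [0.6391, -0.1597] rgb [213. 156.  98.]
top [467.2 176.8] 65 [0.6197, -0.404] rgb [207. 162. 117.]
top [457. 176.] 9 [0.6212, -0.3776] rgb [217. 168. 122.]
top [423.8 192.9] 35 [0.5745, -0.2906] rgb [198. 153. 111.]
top [428. 191.] 9 [0.5797, -0.3015] rgb [206. 159. 116.]
top [438.3 214. ] 18 [0.5197, -0.3274] rgb [204. 158. 115.]
side [276. 161.] 9 [0.6674, -0.322] rgb [197. 154. 110.]
side [335.5 170.7] 85 [0.4729, -0.2809] rgb [194. 142.  93.]
side [279.  198.3] 66 [0.6417, -0.1593] rgb [189. 138.  90.]
```

```bash

python3 -m pendant '[[-0.92,0.33,-0.16,0,10],[-0.92,0.33,-0.16,0,10],[-0.92,0.33,-0.16,0,10],[-0.92,0.33,-0.16,0,10],[-0.92,0.33,-0.16,0,10]]' >/dev/null
python3 -m pendant '[[-0.92,0.33,0,0,10],[-0.92,0.33,0,0,10],[-0.92,0.33,0,0,10],[-0.92,0.33,0,0,10],[-0.92,0.33,0,0,10]]' >/dev/null
python3 -m pendant '[[0,0,0,0,10],[0,0,0.1,0,10],[0,0,0.2,0,10],[0,0,0.3,0,10],[0,0,0.3,0,10]]'
python3 -m pendant '[[0,0,0,0,45],[0,0,0,0,45],[0,0,0,0,45],[0,0,0,0,45],[0,0,0,0,45]]' >/dev/null
python3 -m pendant '[[0,0,-0.15,0,60],[0,0,-0.3,0,60],[0,0,-0.45,0,60],[0,0,-0.55,0,60],[0,0,-0.55,0,60]]' >/dev/null
python3 - <<'E'
from h import *
delta([0.6405,-0.1595,0.17])
d=shot('top')
c=shot('side'); 
o=np.hstack([cv2.resize(c['img'][130:250,215:350,::-1],None,fx=3,fy=3),cv2.resize(d['img'][135:255,340:475,::-1],None,fx=2.9,fy=3)]);cv2.imwrite('pics/s11.png',o);print(o.shape)
E
```

```text
time_s: 24.12
position: [0.5734, 0.2608, 0.1467]
eef_rot: [-0.004, -0.459, 0.888, -0.0]
ft_force: [-0.3, -0.8, -1.3]
opening: 0.298
grip_force: 12.0
rows dx,dy,dz,yaw [1.549, -1.483, 0.479]
(360, 797, 3)
```

View pics/s11.png

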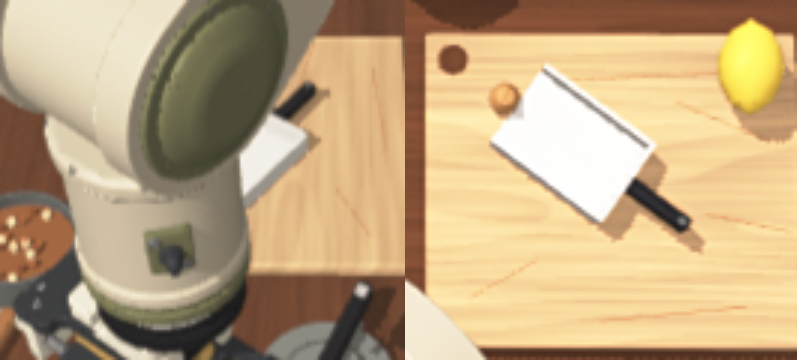

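```bash

python3 -m pendant '[[0.7,-0.67,0,0,60],[0.7,-0.67,0,0,60],[0.7,-0.67,0,0,60],[0.7,-0.67,0,0,60],[0.7,-0.67,0,0,60]]' >/dev/null
python3 -m pendant '[[0.7,-0.67,0,0,60],[0.7,-0.67,0,0,60],[0.7,-0.67,0,0,60],[0.7,-0.67,0,0,60],[0.7,-0.67,0,0,60]]' >/dev/null
python3 -m pendant '[[0.149,-0.143,0.2,0,60],[0.149,-0.143,0.4,0,60],[0.149,-0.143,0.6,0,60],[0.149,-0.143,0.7,0,60],[0.149,-0.143,0.7,0,60]]' >/dev/null
python3 - <<'E'
from nuts import *
strays('side'); st(); delta([0.6415,-0.158,0.0205])
c=shot('wrist')
print(proj(c,[[0.6405,-0.1597,0.026]]))
hsv=cv2.cvtColor(c['img'],cv2.COLOR_RGB2HSV); m=cv2.morphologyEx(cv2.inRange(hsv,(8,110,110),(19,255,255)),cv2.MORPH_OPEN,np.ones((5,5),np.uint8))
n,l,s,ce=cv2.connectedComponentsWithStats(m)
for i in range(1,n):
    p=onz(c,[ce[i]],.026)[0]
    if np.hypot(p[0]-.64,p[1]+.16)<.08: print(ce[i],s[i],p)
E
```

```text
side [279.1 198.4] 65 [0.6415, -0.1591] rgb [203. 150.  98.]
{'time_s': 26.35, 'position': [0.636, -0.161, 0.118], 'eef_rot': [-0.003, -0.459, 0.888, 0.002], 'ft_force': [0.673, -0.115, 1.412], 'opening': 0.645, 'grip_force': 0.0}
rows dx,dy,dz,yaw [-0.03, -0.017, 0.486]
[[320.63231624 207.98824765]]
[225.45617978 212.16179775] [205 189  43  49 445] [ 0.70568611 -0.20177632  0.026     ]
```

```bash

python3 -m pendant '[[-0.015,-0.012,0.15,0,60],[-0.015,-0.012,0.25,0,60],[-0.015,-0.012,0.3,0,60],[-0.015,-0.012,0.3,0,60],[-0.015,-0.012,0.3,0,60]]' >/dev/null
python3 - <<'E'
from h import *
st(); delta([0.6415,-0.158,0.0205])
E
```

```text
{'time_s': 26.817, 'position': [0.643, -0.16, 0.063], 'eef_rot': [0.001, -0.459, 0.888, -0.0], 'ft_force': [-0.356, -0.742, 0.445], 'opening': 0.648, 'grip_force': 0.0}
rows dx,dy,dz,yaw [-0.004, 0.012, 0.212]
```

```bash

python3 -m pendant '[[-0.004,0.01,0.1,0,60],[-0.004,0.01,0.18,0,60],[-0.004,0.01,0.21,0,60],[-0.004,0.01,0.21,0,60],[-0.004,0.01,0.21,0,60]]' 
python3 -m pendant '[[0,0,0,0,10],[0,0,0,0,10],[0,0,0,0,10],[0,0,0,0,10],[0,0,0,0,10]]' 12 >/dev/null
python3 -m pendant '[[0,0,0,0,10],[0,0,-0.2,0,10],[0,0,-0.4,0,10],[0,0,-0.6,0,10],[0,0,-0.8,0,10]]' 12
python3 - <<'E'
from nuts import *
delta([0.575,0.264,0.21])
E
```

```text
time_s: 27.23
position: [0.6418, -0.1585, 0.0208]
eef_rot: [0.001, -0.459, 0.888, -0.0]
ft_force: [-0.3, 0.5, 0.2]
opening: 0.644
grip_force: 0.0
time_s: 28.07
position: [0.6406, -0.1582, 0.181]
eef_rot: [-0.0, -0.459, 0.888, 0.0]
ft_force: [1.3, -0.4, -0.3]
opening: 0.299
grip_force: 12.0
rows dx,dy,dz,yaw [-1.533, 1.488, -0.144]
```

```bash

python3 -m pendant '[[-0.7,0.68,-0.16,0,10],[-0.7,0.68,-0.16,0,10],[-0.7,0.68,-0.16,0,10],[-0.7,0.68,-0.16,0,10],[-0.7,0.68,-0.16,0,10]]' >/dev/null
python3 -m pendant '[[-0.7,0.68,0,0,10],[-0.7,0.68,0,0,10],[-0.7,0.68,0,0,10],[-0.7,0.68,0,0,10],[-0.7,0.68,0,0,10]]' >/dev/null
python3 -m pendant '[[-0.13,0.128,0,0,10],[-0.13,0.128,0.1,0,10],[-0.13,0.128,0.2,0,10],[-0.13,0.128,0.3,0,10],[-0.13,0.128,0.3,0,10]]'
python3 -m pendant '[[0,0,0,0,45],[0,0,0,0,45],[0,0,0,0,45],[0,0,0,0,45],[0,0,0,0,45]]' 
python3 -m pendant '[[0,0,-0.15,0,60],[0,0,-0.3,0,60],[0,0,-0.45,0,60],[0,0,-0.55,0,60],[0,0,-0.55,0,60]]' >/dev/null
python3 - <<'E'
from h import *
delta([0.5041,0.0364,0.24],np.radians(-22))
c=shot('side')
E
```

```text
time_s: 29.32
position: [0.5734, 0.2623, 0.148]
eef_rot: [-0.003, -0.46, 0.888, -0.0]
ft_force: [-1.2, -0.8, -0.6]
opening: 0.297
grip_force: 12.0
time_s: 29.73
position: [0.5756, 0.2633, 0.1524]
eef_rot: [0.001, -0.459, 0.888, -0.0]
ft_force: [0.1, -0.1, 0.1]
opening: 0.484
grip_force: 0.0
rows dx,dy,dz,yaw [1.142, -0.364, 0.127, -0.0371]
```

```bash

python3 -m pendant '[[0.8,-0.255,0,0,60],[0.8,-0.255,0,0,60],[0.8,-0.255,0,0,60],[0.8,-0.255,0,0,60],[0.8,-0.255,0,0,60]]' >/dev/null
python3 -m pendant '[[0.34,-0.11,0,-0.018,60],[0.34,-0.11,0,-0.037,60],[0.34,-0.11,0,-0.037,60],[0.34,-0.11,0,-0.037,60],[0.34,-0.11,0,-0.037,60]]' 
cat > lid.py <<'E'
from h import *
def bar(name,z,box,cen):
    "dark bar mask near world cen -> axis line on plane z"
    c=shot(name); im=c['img'].astype(int)
    m=((im.max(2)<70)&(im.max(2)-im.min(2)<18)).astype(np.uint8)
    n,l,s,ce=cv2.connectedComponentsWithStats(m); best=None
    for i in range(1,n):
        if s[i,4]<60: continue
        p=onz(c,[ce[i]],z)[0]
        if np.hypot(*(p[:2]-cen))<box and (best is None or s[i,4]>s[best,4]): best=i
    if best is None: print(name,'none'); return
    ys,xs=np.nonzero(l==best); W=onz(c,np.c_[xs,ys],z)[:,:2]; mu=W.mean(0)
    u=np.linalg.svd(W-mu,full_matrices=False)[2][0]; t=(W-mu)@u
    print(name,s[best],'mean',mu.round(4),'dir',round(float(np.degrees(np.arctan2(u[1],u[0]))),1),'ends',(mu+u*t.min()).round(4),(mu+u*t.max()).round(4))
E
python3 - <<'E'
from lid import *
s=st(); print(np.round(s['qpos'],2))
for n in('side','wrist','top'): bar(n,.042,.06,np.array([.5,.02]))
shot('wrist','w12.png');c=shot('side','s12.png'); 
E
```

```text
time_s: 31.03
position: [0.503, 0.0354, 0.2612]
eef_rot: [0.0, -0.558, 0.83, 0.0]
ft_force: [0.0, -0.1, 0.0]
opening: 0.646
grip_force: 0.0
{'time_s': 31.033, 'position': [0.503, 0.035, 0.261], 'eef_rot': [0.0, -0.558, 0.83, 0.0], 'ft_force': [0.002, -0.061, 0.001], 'opening': 0.646, 'grip_force': 0.0}
[ 0.43  0.38 -0.82  2.01  0.35  0.89  2.18]
side [315 227  24  40 282] mean [0.4976 0.024 ] dir 67.6 ends [ 0.4693 -0.0446] [0.522  0.0833]
wrist [ 315   87   14  119 1307] mean [0.497  0.0118] dir 67.3 ends [ 0.4695 -0.0538] [0.522  0.0716]
top none
```

```bash

for k in 1 2 3 4 5; do :; done
python3 -m pendant '[[0,0,0,0.02,60],[0,0,0,0.04,60],[0,0,0,0.06,60],[0,0,0,0.08,60],[0,0,0,0.099,60]]' >/dev/null
python3 -m pendant '[[0,0,0,0.02,60],[0,0,0,0.04,60],[0,0,0,0.06,60],[0,0,0,0.08,60],[0,0,0,0.099,60]]' >/dev/null
python3 -m pendant '[[0,0,0,0.02,60],[0,0,0,0.04,60],[0,0,0,0.06,60],[0,0,0,0.08,60],[0,0,0,0.099,60]]' >/dev/null
python3 -m pendant '[[0,0,0,0.02,60],[0,0,0,0.04,60],[0,0,0,0.06,60],[0,0,0,0.08,60],[0,0,0,0.099,60]]' >/dev/null
python3 -m pendant '[[0,0,0,0.02,60],[0,0,0,0.04,60],[0,0,0,0.06,60],[0,0,0,0.08,60],[0,0,0,0.099,60]]' >/dev/null
python3 -m pendant '[[0,0,0,0.005,60],[0,0,0,0.005,60],[0,0,0,0.005,60],[0,0,0,0.005,60],[0,0,0,0.005,60]]' >/dev/null
python3 - <<'E'
from lid import *
s=st(); print(np.round(s['qpos'],2))
for n in('side','wrist'): bar(n,.042,.06,np.array([.5,.02]))
c=shot('wrist','w13.png'); cv2.imwrite('pics/w13b.png',cv2.cvtColor(c['img'],cv2.COLOR_RGB2BGR))
print(proj(c,[[.504,.036,.014],[.567,.036,.014],[.504,-.027,.014],[.592,.288,.163]]))
E
```

```text
{'time_s': 33.783, 'position': [0.503, 0.035, 0.261], 'eef_rot': [0.0, 0.829, 0.56, 0.0], 'ft_force': [0.564, 0.959, 0.27], 'opening': 0.643, 'grip_force': 0.0}
[-0.13  0.28 -0.07  2.04  0.03  0.81 -0.6 ]
side [315 227  24  40 279] mean [0.4977 0.0241] dir 67.6 ends [ 0.4694 -0.0447] [0.522  0.0833]
wrist [ 319  134   13  112 1194] mean [0.5    0.0193] dir -112.3 ends [0.5228 0.0749] [ 0.4707 -0.052 ]
[[ 323.23827206  166.76939189]
 [ 370.35686801  147.95128938]
 [ 341.37218118  210.99072998]
 [ 303.14493274 -192.70390324]]
```

View pics/w13b.png

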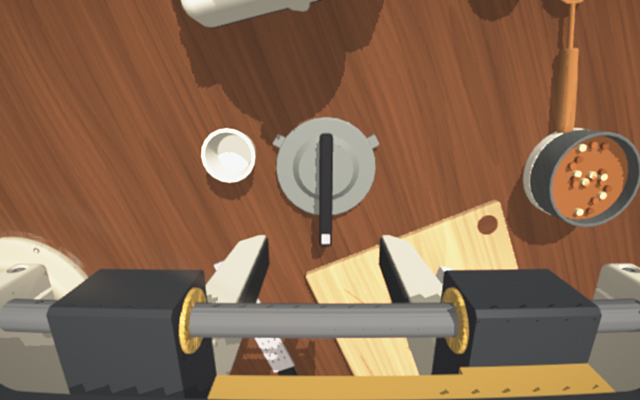

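```bash
cat > disc.py <<'E'
from h import *
from scipy.optimize import least_squares
def circ(W,r=None):
    x0=[*((W.max(0)+W.min(0))/2), r or .06]
    f=lambda p:np.hypot(W[:,0]-p[0],W[:,1]-p[1])-(r or p[2])
    q=least_squares(f,x0,loss='soft_l1',f_scale=.0008); return q.x,np.median(abs(f(q.x)))
def lid(c,box=(265,390,105,225)):
    hsv=cv2.cvtColor(c['img'],cv2.COLOR_RGB2HSV); m=cv2.inRange(hsv,(0,0,95),(180,45,215))
    r=np.zeros_like(m); r[box[2]:box[3],box[0]:box[1]]=255; m&=r
    m=cv2.morphologyEx(m,cv2.MORPH_OPEN,np.ones((3,3),np.uint8))
    ct=max(cv2.findContours(m,cv2.RETR_EXTERNAL,cv2.CHAIN_APPROX_NONE)[0],key=cv2.contourArea)
    ct=cv2.convexHull(ct).reshape(-1,2).astype(float) if 0 else ct.reshape(-1,2).astype(float)
    W=onz(c,ct,.012)[:,:2]; 
    W=W[np.hypot(*(W-np.median(W,0)).T)>.05]
    print('free',circ(W),'fixed .063',circ(W,.063)[0][:2])
E
python3 - <<'E'
from disc import *
for _ in range(1): lid(shot('wrist'))
E
```

```text
free (array([0.50606301, 0.03374501, 0.06217239]), np.float64(0.0005283673361299313)) fixed .063 [0.50607993 0.0339403 ]
```

```bash
python3 - <<'E'
from disc import *
c=shot('wrist'); s=manip.observe(); T=rot(s['eef_rot']); rel=T.T@(np.array(c['origin'])-s['position']); Ra=T.T@att(c['attitude'])
print(rel.round(4)); lid(c)
q=np.array([0,-.558,.83,0]);q/=np.linalg.norm(q); T2=rot(q); p2=np.array([.503,.0354,.2612])
d=dict(c); d['img']=cv2.cvtColor(cv2.imread('pics/w12.png'),cv2.COLOR_BGR2RGB); d['origin']=p2+T2@rel; d['attitude']=T2@Ra
uv=proj(d,[[.506,.034,.012]])[0]; print(uv)
lid(d,tuple(int(v) for v in(uv[0]-62,uv[0]+62,uv[1]-62,uv[1]+62)))
delta([0.592,0.288,0.41])
E
```

```text
[ 0.0767  0.0009 -0.1651]
free (array([0.50605032, 0.03372495, 0.06217414]), np.float64(0.0005276006472404622)) fixed .063 [0.50606741 0.03392535]
[320.07877556 167.36808218]
free (array([0.50391808, 0.03313692, 0.06204743]), np.float64(0.00048044923036454773)) fixed .063 [0.50407989 0.03346606]
rows dx,dy,dz,yaw [1.34, -0.061, -0.743]
```

```bash

python3 -m pendant '[[0,0,-0.2,0,60],[0,0,-0.4,0,60],[0,0,-0.6,0,60],[0,0,-0.743,0,60],[0.1,0,-0.743,0,60]]' >/dev/null
python3 -m pendant '[[0.6,-0.03,0,0,60],[0.6,-0.03,0,0,60],[0.6,-0.03,0,0,60],[0.6,-0.03,0,0,60],[0.6,-0.03,0,0,60]]' >/dev/null
python3 -m pendant '[[0.64,-0.03,0,0,60],[0.64,-0.03,0,0,60],[0.64,-0.03,0,0,60],[0.64,-0.03,0,0,60],[0.64,-0.03,0,0,60]]' >/dev/null
cat > ring.py <<'E'
from disc import *
def ring(c):
    uv=proj(c,[[.592,.288,.163]])[0]; im=c['img'].astype(int); yy,xx=np.mgrid[:400,:640]
    m=((im.max(2)<80)&(np.hypot(xx-uv[0],yy-uv[1])<75)).astype(np.uint8); ys,xs=np.nonzero(m)
    W=onz(c,np.c_[xs,ys],.163)[:,:2]
    d=np.hypot(*(W-[.592,.288]).T); W=W[(d>.05)&(d<.07)]
    q,e=circ(W); 
    for k in range(3):
        d=abs(np.hypot(*(W-q[:2]).T)-q[2]); W=W[d<.004]; q,e=circ(W)
    print('ring px',uv,len(W),'centre',q.round(4),e)
    a=np.degrees(np.arctan2(*(W-q[:2]).T[::-1])); print(np.histogram(a,12,(-180,180))[0])
    return q
E
python3 - <<'E'
from ring import *
st(); c=shot('wrist','w14.png'); q=ring(c)
im=c['img']; uv=proj(c,[[.592,.288,.1]])[0].astype(int)
# nuts inside bowl
hsv=cv2.cvtColor(im,cv2.COLOR_RGB2HSV); m=cv2.inRange(hsv,(5,70,60),(22,255,255))
W=np.array([[x,y] for y,x in np.argwhere(m)]); P=onz(c,W,.1)[:,:2]; k=np.hypot(*(P-q[:2]).T)<.053
mm=np.zeros_like(m); mm[W[k][:,1],W[k][:,0]]=255
n,l,s,ce=cv2.connectedComponentsWithStats(mm)
print([(s[i,4],ce[i].round().tolist()) for i in range(1,n) if s[i,4]>15])
x,y=proj(c,[[q[0],q[1],.163]])[0].astype(int); y0=max(y-90,0)
a=cv2.resize(im[y0:y+90,x-90:x+90,::-1],None,fx=2.2,fy=2.2)
s_=shot('side')['img'][270:390,230:360,::-1]; b=cv2.resize(s_,None,fx=3,fy=3)
h=max(a.shape[0],b.shape[0]); o=np.zeros((h,a.shape[1]+b.shape[1],3),np.uint8); o[:a.shape[0],:a.shape[1]]=a;o[:b.shape[0],a.shape[1]:]=b
cv2.imwrite('pics/w14c.png',o); print(o.shape)
E
```

```text
{'time_s': 35.283, 'position': [0.592, 0.289, 0.409], 'eef_rot': [-0.0, 0.828, 0.56, -0.001], 'ft_force': [-0.052, -1.412, -0.5], 'opening': 0.645, 'grip_force': 0.0}
ring px [323.15550528 168.6501318 ] 680 centre [0.5941 0.2849 0.0604] 0.0007205921218125036
[55 58 58 62 57 60 62 50 47 51 62 58]
[(np.int32(999), [334.0, 144.0]), (np.int32(239), [299.0, 149.0]), (np.int32(541), [328.0, 187.0])]
(396, 786, 3)
```

View pics/w14c.png

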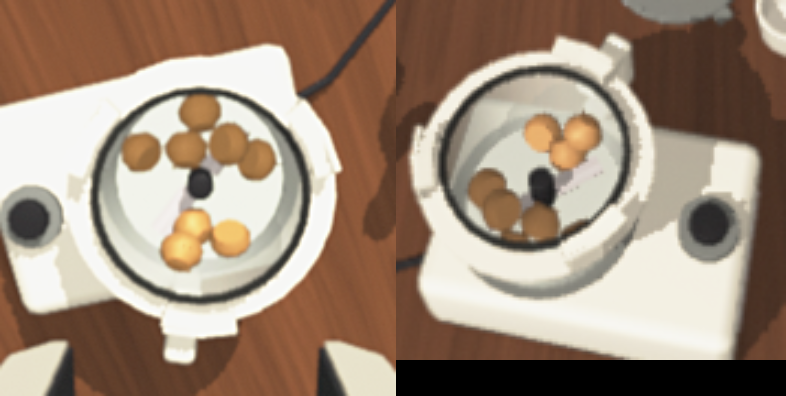

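```bash
python3 - <<'E'
from ring import *
c=shot('wrist'); q=ring(c)
x,y=proj(c,[[q[0],q[1],.163]])[0].astype(int); y0=max(y-90,0); print(x,y,y0)
im=c['img'].astype(int)
# button: dark blob
bx,by=x-90+30/2.2,y0+218/2.2
m=(im.max(2)<60); yy,xx=np.mgrid[:400,:640]; m&=np.hypot(xx-bx,yy-by)<16
b=onz(c,[(xx[m].mean(),yy[m].mean())],.098)[0,:2]; v=q[:2]-b; print('button',b,np.hypot(*v),'yaw',np.degrees(np.arctan2(v[1],v[0])))
# handle: bright blob rows near its end
hy=y0+np.arange(338,362,4)/2.2; pts=[]
for r in hy:
    r=int(round(r)); row=im[r,x-90+60:x-90+100].min(1); k=np.nonzero(row>150)[0]
    if len(k): pts.append((x-30+k.mean(),r)); print(r,k.min()+x-30,k.max()+x-30)
P=onz(c,pts,.150)[:,:2]-q[:2]; print(np.degrees(np.arctan2(P[:,1],P[:,0])).round(1),np.hypot(*P.T).round(3))
delta([0.505,0.0336,0.41])
E
```

```text
ring px [321.71604219 166.09175779] 680 centre [0.5942 0.2849 0.0604] 0.0007185326461114083
[52 56 57 63 57 64 66 48 46 55 62 54]
324 167 77
button [0.47795887 0.30268829] 0.11756357191684823 yaw -8.715912370845999
231 310 322
232 310 322
234 310 321
236 309 322
238 309 322
240 309 321
[-119.3 -119.2 -119.4 -119.2 -119.  -119.2] [0.091 0.092 0.095 0.098 0.101 0.104]
rows dx,dy,dz,yaw [-1.331, 0.07, 0.003]
```

```bash

python3 -m pendant '[[-0.66,0.035,0,0,60],[-0.66,0.035,0,0,60],[-0.66,0.035,0,0,60],[-0.66,0.035,0,0,60],[-0.66,0.035,0,0,60]]' >/dev/null
python3 -m pendant '[[-0.67,0.035,0.2,0,60],[-0.67,0.035,0.2,0,60],[-0.67,0.035,0.2,0,60],[-0.67,0.035,0.2,0,60],[-0.67,0.035,0.2,0,60]]' >/dev/null
python3 -m pendant '[[0,0,0.2,0,60],[0,0,0.4,0,60],[0,0,0.6,0,60],[0,0,0.8,0,60],[0,0,0.95,0,60]]' >/dev/null
python3 -m pendant '[[0,0,0.2,0,60],[0,0,0.37,0,60],[0,0,0.37,0,60],[0,0,0.37,0,60],[0,0,0.37,0,60]]' >/dev/null
python3 - <<'E'
from lid import *
st(); delta([0.505,0.0336,0.0255],np.radians(-22.3)); bar('side',.042,.06,np.array([.5,.02]))
E
```

```text
{'time_s': 37.1, 'position': [0.507, 0.037, 0.107], 'eef_rot': [0.0, 0.829, 0.559, 0.001], 'ft_force': [0.426, 0.231, 0.843], 'opening': 0.646, 'grip_force': 0.0}
rows dx,dy,dz,yaw [-0.02, -0.002, 0.409, 0.0009]
side none
```

```bash

python3 -m pendant '[[-0.02,0,0.1,0,60],[-0.02,0,0.2,0,60],[-0.02,0,0.3,0,60],[-0.02,0,0.37,0,60],[-0.02,0,0.4,0,60]]' >/dev/null
python3 -m pendant '[[0,0,0,0,60],[0,0,0,0,60],[0,0,0,0,0],[0,0,0,0,0],[0,0,0,0,0]]' 50
python3 - <<'E'
from h import *
delta([0.505,0.0336,0.0255],np.radians(-22.3))
E
python3 -m pendant '[[0,0,0,0,0],[0,0,0,0,0],[0,0,0,0,0],[0,0,0,0,0],[0,0,0,0,0]]' 50
```

```text
time_s: 37.98
position: [0.5045, 0.0325, 0.027]
eef_rot: [0.0, 0.829, 0.559, 0.001]
ft_force: [-0.0, -0.7, 0.3]
opening: 0.479
grip_force: 0.0
rows dx,dy,dz,yaw [0.006, 0.0, 0.007, 0.0008]
time_s: 38.4
position: [0.504, 0.0324, 0.026]
eef_rot: [0.0, 0.829, 0.559, -0.0]
ft_force: [-0.3, 0.6, 1.6]
opening: 0.174
grip_force: 50.0
```

```bash

python3 -m pendant '[[0,0,-0.08,0,0],[0,0,-0.2,0,0],[0,0,-0.35,0,0],[0,0,-0.5,0,0],[0,0,-0.65,0,0]]' 60
python3 -m pendant '[[0,0,-0.15,0,0],[0,0,-0.3,0,0],[0,0,-0.45,0,0],[0,0,-0.6,0,0],[0,0,-0.7,0,0]]' 60
python3 -m pendant '[[0,0,0,-0.015,0],[0,0,0,-0.032,0],[0,0,0,-0.05,0],[0,0,0,-0.068,0],[0,0,0,-0.085,0]]' 60
python3 -m pendant '[[0,0,0,0,0],[0,0,0,0,0],[0,0,0,0,0],[0,0,0,0,0],[0,0,0,0,0]]' 60
python3 - <<'E'
from lid import *
s=st(); print(s['qpos']); delta([0.5933,0.2833,0.30],np.radians(8.1))
E
```

```text
time_s: 38.82
position: [0.5034, 0.0324, 0.1571]
eef_rot: [-0.0, 0.829, 0.559, -0.001]
ft_force: [0.7, 0.9, -1.2]
opening: 0.165
grip_force: 60.0
time_s: 39.23
position: [0.5041, 0.0325, 0.2987]
eef_rot: [0.0, 0.829, 0.559, 0.001]
ft_force: [0.4, -0.5, -1.8]
opening: 0.168
grip_force: 60.0
time_s: 39.65
position: [0.5035, 0.0324, 0.2958]
eef_rot: [-0.0, 0.65, 0.76, -0.0]
ft_force: [-0.6, -0.8, -0.7]
opening: 0.17
grip_force: 60.0
time_s: 40.07
position: [0.504, 0.0325, 0.296]
eef_rot: [0.0, 0.653, 0.758, -0.0]
ft_force: [0.2, 1.0, -2.0]
opening: 0.163
grip_force: 60.0
{'time_s': 40.067, 'position': [0.504, 0.033, 0.296], 'eef_rot': [0.0, 0.653, 0.758, -0.0], 'ft_force': [0.213, 0.975, -2.03], 'opening': 0.163, 'grip_force': 59.998}
[-0.02010519  0.25148367 -0.19582464  1.99176494  0.06177312  0.90391865
 -0.09972184]
rows dx,dy,dz,yaw [1.174, 0.627, -0.02, 0.0011]
```

```bash

python3 -m pendant '[[0.1,0.053,0,0,0],[0.25,0.133,0,0,0],[0.4,0.214,0,0,0],[0.55,0.294,0,0,0],[0.65,0.347,0,0,0]]' >/dev/null
python3 -m pendant '[[0.13,0.069,0,0,0],[0.26,0.139,0,0,0],[0.39,0.208,0,0,0],[0.49,0.262,0,0,0],[0.52,0.278,0,0,0]]' >/dev/null
python3 -m pendant '[[0,0,0.1,0,0],[0,0,0.2,0,0],[0,0,0.3,0,0],[0,0,0.4,0,0],[0,0,0.42,0,0]]' 
python3 -m pendant '[[0,0,0,0,0],[0,0,0,0,0],[0,0,0,0,0],[0,0,0,0,0],[0,0,0,0,0]]' 
python3 - <<'E'
from lid import *
st(); delta([0.5933,0.2833,0.1827],np.radians(8.1)); bar('side',.231,.12,np.array([.6,.26]))
E
```

```text
time_s: 41.32
position: [0.5911, 0.281, 0.2087]
eef_rot: [-0.001, 0.653, 0.758, -0.002]
ft_force: [-0.2, 0.9, -1.7]
opening: 0.169
grip_force: 60.0
time_s: 41.73
position: [0.5931, 0.2827, 0.2132]
eef_rot: [0.0, 0.652, 0.758, 0.001]
ft_force: [0.0, -0.0, -1.0]
opening: 0.169
grip_force: 60.0
{'time_s': 41.733, 'position': [0.593, 0.283, 0.213], 'eef_rot': [0.0, 0.652, 0.758, 0.001], 'ft_force': [0.037, -0.043, -1.031], 'opening': 0.169, 'grip_force': 59.998}
rows dx,dy,dz,yaw [0.003, 0.001, 0.152, 0.0013]
side [ 208  250  117   50 2126] mean [0.6148 0.2227] dir 9.5 ends [0.5017 0.2038] [0.7218 0.2407]
```

```bash

python3 -m pendant '[[0.002,0,0.05,0,0],[0.002,0,0.1,0,0],[0.002,0,0.125,0,0],[0.002,0,0.135,0,0],[0.002,0,0.135,0,0]]' 
python3 -m pendant '[[0,0,0.01,0,0],[0,0,0.015,0,0],[0,0,0.02,0,0],[0,0,0.02,0,0],[0,0,0.02,0,0]]' 
python3 - <<'E'
from h import *
s=st(); delta([0.5933,0.2833,0.1827]); print(np.round(s['ft_torque'],2))
E
```

```text
time_s: 42.2
position: [0.5921, 0.2827, 0.1839]
eef_rot: [-0.0, 0.652, 0.758, -0.001]
ft_force: [0.5, -0.9, -0.5]
opening: 0.167
grip_force: 60.0
time_s: 42.62
position: [0.5928, 0.2831, 0.1816]
eef_rot: [0.0, 0.652, 0.758, 0.0]
ft_force: [-2.0, 0.1, 3.5]
opening: 0.167
grip_force: 60.0
{'time_s': 42.617, 'position': [0.593, 0.283, 0.182], 'eef_rot': [0.0, 0.652, 0.758, 0.0], 'ft_force': [-1.986, 0.057, 3.48], 'opening': 0.167, 'grip_force': 60.0}
rows dx,dy,dz,yaw [0.001, 0.003, -0.005]
[-0.18  0.34 -0.  ]
```

```bash

python3 -m pendant '[[0,0,-0.005,0.012,0],[0,0,-0.005,0.024,0],[0,0,-0.005,0.036,0],[0,0,-0.005,0.048,0],[0,0,-0.005,0.058,0]]' 60
python3 -m pendant '[[0,0,0,0,40],[0,0,0,0,40],[0,0,0,0,40],[0,0,0,0,40],[0,0,0,0,40]]' 60
python3 -m pendant '[[0,0,-0.1,0,40],[0,0,-0.2,0,40],[0,0,-0.3,0,40],[0,0,-0.4,0,40],[0,0,-0.5,0,40]]' >/dev/null
python3 - <<'E'
from lid import *
s=st(); A=rot(s['eef_rot']); print('tool y deg',np.degrees(np.arctan2(A[1,1],A[0,1])))
bar('side',.199,.1,np.array([.58,.25])); bar('top',.199,.1,np.array([.58,.25])); bar('wrist',.199,.1,np.array([.58,.25]))
E
```

```text
time_s: 43.03
position: [0.5929, 0.2831, 0.1824]
eef_rot: [0.0, 0.78, 0.626, 0.0]
ft_force: [-0.6, 0.2, 1.0]
opening: 0.166
grip_force: 60.0
time_s: 43.45
position: [0.5926, 0.2828, 0.182]
eef_rot: [-0.0, 0.778, 0.628, -0.0]
ft_force: [-0.1, -0.0, -0.5]
opening: 0.422
grip_force: 0.0
{'time_s': 43.867, 'position': [0.593, 0.283, 0.283], 'eef_rot': [-0.0, 0.779, 0.628, -0.0], 'ft_force': [-0.369, -0.295, -1.02], 'opening': 0.431, 'grip_force': 0.0}
tool y deg -12.258725476972053
side [264 291  22  47 405] mean [0.5923 0.293 ] dir 78.3 ends [0.5818 0.2422] [0.6008 0.3341]
top [172 159  56  23 368] mean [0.5851 0.2589] dir 76.2 ends [0.5689 0.1926] [0.6005 0.3217]
wrist [ 312  146   20  158 2651] mean [0.5911 0.2721] dir -103.0 ends [0.6042 0.3291] [0.5739 0.1971]
```

```bash

python3 - <<'E'
from h import *
delta([0.5778,0.2143,0.25],np.radians(-12.5)); delta([0.5778,0.2143,0.184],np.radians(-12.5))
E
```

```text
rows dx,dy,dz,yaw [-0.353, -0.003, 0.167, 0.0006]
rows dx,dy,dz,yaw [-0.354, -0.004, 0.497, 0.0006]
```

```bash

python3 -m pendant '[[-0.2,0,0,0,40],[-0.353,0,0,0,40],[-0.353,0,0.15,0,40],[-0.353,0,0.25,0,40],[-0.353,0,0.25,0,40]]' 
python3 -m pendant '[[0,0,0.08,0,40],[0,0,0.16,0,40],[0,0,0.22,0,40],[0,0,0.24,0,40],[0,0,0.24,0,40]]'
python3 -m pendant '[[0,0,0,0,0],[0,0,0,0,0],[0,0,0,0,0],[0,0,0,0,0],[0,0,0,0,0]]' 40
python3 - <<'E'
from h import *
delta([0.5778,0.2143,0.184],np.radians(-12.5))
E
```

```text
time_s: 44.43
position: [0.5752, 0.2121, 0.2276]
eef_rot: [-0.001, 0.779, 0.627, -0.003]
ft_force: [-0.1, 0.9, -0.5]
opening: 0.428
grip_force: 0.0
time_s: 44.85
position: [0.5771, 0.214, 0.1831]
eef_rot: [-0.0, 0.779, 0.628, -0.001]
ft_force: [-0.6, -0.8, 0.6]
opening: 0.429
grip_force: 0.0
time_s: 45.27
position: [0.5778, 0.214, 0.1846]
eef_rot: [0.0, 0.779, 0.627, 0.0]
ft_force: [-0.1, 0.0, -0.5]
opening: 0.167
grip_force: 40.0
rows dx,dy,dz,yaw [0.001, -0.0, 0.003, 0.0006]
```

```bash

python3 -m pendant '[[0.001,-0.0251,0,0.0111,0],[0.001,-0.0251,0,0.0111,0],[0.0035,-0.0501,0.002,0.0222,0],[0.0035,-0.0501,0.002,0.0222,0],[0.008,-0.0748,0.005,0.0333,0]]' 40
python3 -m pendant '[[0,0,0,0,0],[0.001,-0.0251,0.003,0.0111,0],[0.001,-0.0251,0.003,0.0111,0],[0.001,-0.0251,0.003,0.0111,0],[0.001,-0.0251,0.003,0.0111,0]]' 40
python3 - <<'E'
from h import *
s=st(); A=rot(s['eef_rot']); print('tool y deg',np.degrees(np.arctan2(A[1,1],A[0,1])),np.degrees(np.arctan2(s['position'][1]-.2846,s['position'][0]-.5931)),np.round(s['ft_torque'],2))
E
```

```text
time_s: 45.68
position: [0.5643, 0.2184, 0.1836]
eef_rot: [0.0, 0.839, 0.544, 0.001]
ft_force: [0.0, 0.6, 3.3]
opening: 0.166
grip_force: 40.0
time_s: 46.1
position: [0.5593, 0.2211, 0.1828]
eef_rot: [0.0, 0.857, 0.515, 0.0]
ft_force: [-0.0, 0.7, 5.0]
opening: 0.172
grip_force: 40.0
{'time_s': 46.1, 'position': [0.559, 0.221, 0.183], 'eef_rot': [0.0, 0.857, 0.515, 0.0], 'ft_force': [-0.047, 0.664, 5.038], 'opening': 0.172, 'grip_force': 40.005}
tool y deg -28.07070588632279 -118.06616615783585 [ 0.11  0.12 -0.06]
```

```bash

python3 -m pendant '[[0,-0.0063,0,0.0028,0],[0,-0.0063,0,0.0028,0],[0,-0.0063,0,0.0028,0],[0,-0.0063,0,0.0028,0],[0,-0.0063,0,0.0028,0]]' 40
python3 -m pendant '[[0,-0.0063,0,0.0028,0],[0,-0.0063,0,0.0028,0],[0,-0.0063,0,0.0028,0],[0,-0.0063,0,0.0028,0],[0,-0.0063,0,0.0028,0]]' 40
python3 -m pendant '[[0,-0.0063,0,0.0028,0],[0,-0.0063,0,0.0028,0],[0,-0.0063,0,0.0028,0],[0,-0.0063,0,0.0028,0],[0,-0.0063,0,0.0028,0]]' 40
python3 - <<'E'
from h import *
s=st(); A=rot(s['eef_rot']); print('tool y deg',np.degrees(np.arctan2(A[1,1],A[0,1])),np.degrees(np.arctan2(s['position'][1]-.2846,s['position'][0]-.5931)),np.round(s['ft_torque'],2))
E
```

```text
time_s: 46.52
position: [0.5583, 0.2215, 0.1828]
eef_rot: [0.0, 0.862, 0.507, 0.0]
ft_force: [0.4, 0.7, 4.0]
opening: 0.17
grip_force: 40.0
time_s: 46.93
position: [0.5573, 0.2221, 0.1828]
eef_rot: [0.0, 0.866, 0.499, 0.0]
ft_force: [1.5, -1.4, 5.3]
opening: 0.167
grip_force: 40.0
time_s: 47.35
position: [0.5566, 0.2223, 0.1827]
eef_rot: [0.0, 0.871, 0.491, 0.001]
ft_force: [4.5, -3.4, 4.3]
opening: 0.168
grip_force: 40.2
{'time_s': 47.35, 'position': [0.557, 0.222, 0.183], 'eef_rot': [0.0, 0.871, 0.491, 0.001], 'ft_force': [4.545, -3.433, 4.294], 'opening': 0.168, 'grip_force': 40.221}
tool y deg -31.23783113234621 -120.38120652748718 [-0.66 -0.95  0.44]
```

```bash

python3 -m pendant '[[0,-0.0063,0,0.0014,0],[0,-0.0063,0,0.0014,0],[0,-0.0063,0,0.0014,0],[0,-0.0063,0,0.0014,0],[0,-0.0063,0,0.0014,0]]' 40
python3 -m pendant '[[0,-0.0063,0,0.0014,0],[0,-0.0063,0,0.0014,0],[0,-0.0063,0,0.0014,0],[0,-0.0063,0,0.0014,0],[0,-0.0063,0,0.0014,0]]' 40
python3 - <<'E'
from h import *
s=st(); A=rot(s['eef_rot']); print('tool y deg',np.degrees(np.arctan2(A[1,1],A[0,1])),np.degrees(np.arctan2(s['position'][1]-.2846,s['position'][0]-.5931)),np.round(s['ft_torque'],2))
E
```

```text
time_s: 47.77
position: [0.5564, 0.2225, 0.1828]
eef_rot: [0.001, 0.874, 0.487, 0.001]
ft_force: [7.5, -4.1, 2.6]
opening: 0.169
grip_force: 40.4
time_s: 48.18
position: [0.5563, 0.2226, 0.1828]
eef_rot: [0.002, 0.876, 0.483, 0.002]
ft_force: [11.7, -5.6, 1.6]
opening: 0.169
grip_force: 40.7
{'time_s': 48.183, 'position': [0.556, 0.223, 0.183], 'eef_rot': [0.002, 0.876, 0.483, 0.002], 'ft_force': [11.667, -5.555, 1.636], 'opening': 0.169, 'grip_force': 40.691}
tool y deg -32.28211219014595 -120.69081686811941 [-1.46 -2.25  0.65]
```

```bash

python3 -m pendant '[[0,0.008,0,-0.001,0],[0,0.014,0,-0.002,0],[0,0.014,0,-0.002,0],[0,0.014,0,-0.002,0],[0,0.014,0,-0.002,0]]' 40
python3 -m pendant '[[0,0,0,0,45],[0,0,0,0,45],[0,0,0,0,45],[0,0,0,0,45],[0,0,0,0,45]]'
python3 -m pendant '[[0,0,-0.1,0,45],[0,0,-0.25,0,45],[0,0,-0.4,0,45],[0,0,-0.55,0,45],[0,0,-0.6,0,45]]' >/dev/null
python3 -m pendant '[[0.3,0,0,0,0],[0.37,0,0,0,0],[0.37,0,0,0,0],[0.37,0,0,0,0],[0.37,0,0,0,0]]' 
python3 - <<'E'
from lid import *
bar('side',.197,.1,np.array([.58,.25])); bar('top',.197,.1,np.array([.58,.25])); bar('wrist',.197,.1,np.array([.58,.25]))
c=shot('wrist','w15.png')
print(proj(c,[[.478,.3027,.098]]))
delta([0.477,0.3025,0.18])
E
```

```text
time_s: 48.6
position: [0.5564, 0.2224, 0.1827]
eef_rot: [0.0, 0.872, 0.489, 0.001]
ft_force: [3.5, -2.6, 5.7]
opening: 0.171
grip_force: 40.3
time_s: 49.02
position: [0.5552, 0.2227, 0.1821]
eef_rot: [-0.0, 0.873, 0.488, -0.001]
ft_force: [0.2, 0.2, 0.2]
opening: 0.461
grip_force: 0.0
time_s: 49.85
position: [0.5939, 0.2851, 0.3014]
eef_rot: [0.0, 0.873, 0.488, -0.001]
ft_force: [-0.3, -0.8, -0.6]
opening: 0.174
grip_force: 0.0
side [ 199  213  125   80 1796] mean [0.6114 0.1569] dir 154.4 ends [0.7774 0.0773] [0.5197 0.201 ]
top [161 153  62  40 433] mean [0.5847 0.2781] dir -118.8 ends [0.6213 0.3447] [0.5437 0.2037]
wrist [ 346  271  134   40 4523] mean [0.614  0.1678] dir -35.8 ends [0.5675 0.2014] [0.6721 0.1258]
[[230.35359374 212.94648395]]
rows dx,dy,dz,yaw [-0.231, -0.546, 0.613]
```

```bash

python3 -m pendant '[[-0.231,-0.546,0,0,0],[-0.231,-0.546,0,0,0],[-0.231,-0.546,0,0,0],[-0.231,-0.546,0,0,0],[-0.231,-0.546,0,0,0]]'  >/dev/null
python3 -m pendant '[[0,0,0,0.019,0],[0,0,0,0.038,0],[0,0,0,0.057,0],[0,0,0,0.076,0],[0,0,0,0.095,0]]'  >/dev/null
python3 -m pendant '[[0,0,0,0.019,0],[0,0,0,0.038,0],[0,0,0,0.057,0],[0,0,0,0.076,0],[0,0,0,0.095,0]]'  >/dev/null
python3 -m pendant '[[0,0,0,0,0],[0,0,0.15,0,0],[0,0,0.3,0,0],[0,0,0.45,0,0],[0,0,0.6,0,0]]'  
python3 - <<'E'
from lid import *
s=st(); print(np.round(s['qpos'],2)); delta([0.473,0.303,0.108],np.radians(81))
bar('top',.197,.1,np.array([.58,.25]));bar('side',.197,.1,np.array([.58,.25]))
E
```

```text
time_s: 51.72
position: [0.4782, 0.3031, 0.1815]
eef_rot: [-0.0, 0.996, -0.085, 0.001]
ft_force: [0.7, 0.7, -0.4]
opening: 0.005
grip_force: 0.0
{'time_s': 51.717, 'position': [0.478, 0.303, 0.182], 'eef_rot': [-0.0, 0.996, -0.085, 0.001], 'ft_force': [0.747, 0.748, -0.44], 'opening': 0.005, 'grip_force': 0.0}
[-0.8   0.46  0.2   2.01 -0.14  0.68 -2.26]
rows dx,dy,dz,yaw [-0.026, 0.005, 0.368, -0.0022]
top [170 156  45  35 333] mean [0.5827 0.2718] dir -120.8 ends [0.6136 0.3237] [0.5537 0.2232]
side [258 276  46  61 631] mean [0.5829 0.2755] dir 59.6 ends [0.5424 0.2064] [0.6139 0.3283]
```

```bash

python3 -m pendant '[[-0.026,0.005,0.1,0,0],[-0.026,0.005,0.2,0,0],[-0.026,0.005,0.3,0,0],[-0.026,0.005,0.36,0,0],[-0.026,0.005,0.36,0,0]]'
python3 -m pendant '[[0,0,0.02,0,0],[0,0,0.04,0,0],[0,0,0.055,0,0],[0,0,0.055,0,0],[0,0,0.055,0,0]]'
```

```text
time_s: 52.23
position: [0.4723, 0.303, 0.1098]
eef_rot: [0.001, 0.996, -0.086, -0.001]
ft_force: [0.5, -0.3, -0.1]
opening: 0.009
grip_force: 0.0
time_s: 52.65
position: [0.4729, 0.3038, 0.1002]
eef_rot: [-0.001, 0.996, -0.087, 0.001]
ft_force: [1.1, 0.3, 2.3]
opening: 0.004
grip_force: 1.3
```

```bash

python3 -m pendant '[[0,0,0.02,0,0],[0,0,0.035,0,0],[0,0,0.045,0,0],[0,0,0.045,0,0],[0,0,0.045,0,0]]'
```

```text
time_s: 53.07
position: [0.473, 0.3039, 0.0953]
eef_rot: [-0.002, 0.996, -0.087, 0.001]
ft_force: [-8.8, -6.9, 62.1]
opening: 0.003
grip_force: 31.1
```

```bash

python3 -m pendant '[[0,0,-0.01,0,0],[0,0,-0.015,0,0],[0,0,-0.015,0,0],[0,0,-0.015,0,0],[0,0,-0.015,0,0]]' | egrep 'pos|ft_f|grip'
python3 -m pendant '[[0,0,-0.005,0,0],[0,0,-0.005,0,0],[0,0,-0.005,0,0],[0,0,-0.005,0,0],[0,0,-0.005,0,0]]'| egrep 'pos|ft_f|grip'
python3 -m pendant '[[0,0,-0.005,0,0],[0,0,-0.005,0,0],[0,0,-0.005,0,0],[0,0,-0.005,0,0],[0,0,-0.005,0,0]]'| egrep 'pos|ft_f|grip'
python3 -m pendant '[[0,0,-0.005,0,0],[0,0,-0.005,0,0],[0,0,-0.005,0,0],[0,0,-0.005,0,0],[0,0,-0.005,0,0]]'| egrep 'pos|ft_f|grip'
python3 -m pendant '[[0,0,-0.01,0,0],[0,0,-0.015,0,0],[0,0,-0.015,0,0],[0,0,-0.015,0,0],[0,0,-0.015,0,0]]'| egrep 'pos|ft_f|grip'
```

```text
position: [0.473, 0.3038, 0.0959]
ft_force: [-3.7, -3.4, 31.6]
grip_force: 15.3
position: [0.4729, 0.3038, 0.0961]
ft_force: [-1.0, -1.9, 19.6]
grip_force: 10.1
position: [0.4729, 0.3038, 0.0963]
ft_force: [0.5, -0.8, 9.6]
grip_force: 4.9
position: [0.4726, 0.3037, 0.0966]
ft_force: [2.9, 0.8, 4.3]
grip_force: 2.3
position: [0.4716, 0.3034, 0.0993]
ft_force: [2.0, 0.8, 3.0]
grip_force: 1.5
```

```bash

python3 -m pendant '[[0,0,-0.05,0,0],[0,0,-0.2,0,0],[0,0,-0.4,0,0],[0,0,-0.6,0,0],[0,0,-0.8,0,0]]'
python3 -m pendant '[[0,0,-0.2,0,0],[0,0,-0.4,0,0],[0,0,-0.4,0,0],[0,0,-0.4,0,0],[0,0,-0.4,0,0]]'
python3 - <<'E'
from lid import *
bar('top',.197,.1,np.array([.58,.25]));bar('side',.197,.1,np.array([.58,.25]))
c=shot('side'); d=shot('top')
for n,x in(('side',c),('top',d)):
    im=x['img'].astype(int); w=(im.min(2)>205).astype(np.uint8); k,l,s,ce=cv2.connectedComponentsWithStats(w)
    for i in range(1,k):
        p=onz(x,[ce[i]],.025)[0]
        if s[i,4]>150 and .5<p[0]<.7 and -.3<p[1]<-.1: print(n,'tray pan',s[i,4],p.round(3))
    hs=cv2.cvtColor(x['img'],cv2.COLOR_RGB2HSV); y=cv2.inRange(hs,(22,150,120),(35,255,255)); ys,xs=np.nonzero(y); print('lemon',onz(x,[(xs.mean(),ys.mean())],.045).round(3))
x={'img':cv2.cvtColor(cv2.imread('pics/top0.png'),cv2.COLOR_BGR2RGB)}; hs=cv2.cvtColor(x['img'],cv2.COLOR_RGB2HSV); ys,xs=np.nonzero(cv2.inRange(hs,(22,150,120),(35,255,255))); print('lemon0',onz(d,[(xs.mean(),ys.mean())],.045).round(3))
# lid disc level/centre: grey ring outer edge in side view
e=cv2.absdiff(d['img'],x['img']).max(2); print('ramekin/zester diff',[int((e[a:b,p:q]>60).sum()) for a,b,p,q in((243,268,260,286),(280,300,322,446))])
E
```

```text
time_s: 55.57
position: [0.4705, 0.3023, 0.2611]
eef_rot: [0.001, 0.996, -0.087, -0.001]
ft_force: [0.8, 0.5, 0.4]
opening: 0.002
grip_force: 0.0
time_s: 55.98
position: [0.4709, 0.3028, 0.3389]
eef_rot: [0.001, 0.996, -0.087, -0.001]
ft_force: [0.0, -0.6, 0.2]
opening: 0.002
grip_force: 0.0
top [170 156  53  37 365] mean [0.5798 0.2676] dir -121.2 ends [0.6137 0.3236] [0.5419 0.2049]
side [258 276  46  61 630] mean [0.583  0.2755] dir 59.6 ends [0.5425 0.2063] [0.6139 0.3284]
side tray pan 641 [ 0.6   -0.223  0.025]
lemon [[ 0.662 -0.379  0.045]]
top tray pan 1414 [ 0.6   -0.222  0.025]
lemon [[ 0.666 -0.379  0.045]]
lemon0 [[ 0.662 -0.379  0.045]]
ramekin/zester diff [0, 0]
```

```bash
python3 -c "
from rig import manip
print(manip.finish_job())"
```

```text
the job is handed in; nothing more can be done
None
```

The job is handed in, with no verdict returned: all 8 chestnuts are in the bowl, the tray is back on the board, the lid is twisted to its stops over the handle, the button was held down about 1.5 s (inferred from wrist force, peaking near 62 N) and released, and the lemon, zester and ramekin have not moved.

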